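Set the cutting guide on the bread board

ROBOT

A 7-joint arm with a two-finger parallel gripper is mounted at the origin on the work surface. World frame = base frame: x ahead of the robot, y to its left, z up, the work surface at z = 0. Lengths are in m, angles in rad, forces in N, time in s.
With the tool pointing down it reaches from about 0.4 to 0.85 m from the base axis. Payload 10.4 kg.
Tool frame: the origin (TCP) lies between the finger pads; the fingertips stand 19 mm ahead of it and the grasp point (between the pads) is the TCP; x points along the fingers, y is the direction in which the jaws open and shut, and the axes are right-handed (so a half turn about x gives the same grasp; the last joint's range is limited). The gripper opens to 87 mm and grips with 3 to 60 N. Pads are 19 mm wide; open, the fingers measure 117 mm over their backs; the gripper's body (75 mm by 190 mm) begins 51 mm behind the grasp point.
Start: joints at [-1.279, 0.332, -0.065, 1.46, 0.022, 1.35, -0.088], TCP at [0.194, 0.594, 0.213] pointing down, gripper open.
Joint ranges: [-2.6, 2.6], [-0.5, 2.12], [-1.47, 1.34], [0.16, 2.42], [-1.27, 4.41], [0.06, 2.06], [-2.6, 2.6]. Speed limits (rad/s): [2.22, 2.22, 2.79, 2.79, 3.14, 3.14, 3.14].

INTERFACE

Orientations are given as a unit quaternion [x, y, z, w].
In Python, from bench import r gives the robot as it stands.
- The arm moves only by the tool drive_tool, never from a script. Its argument "motion" is a list of rows, each a list of 4 numbers: the shift along the tool's x, y, z in cm, then the turn about the tool's x in units of 5 degrees (1.0 is 5 degrees). In form: [[tx, ty, tz, twist], ...]. A call has 1 to 20 rows; each row is the pose to reach, as a shift and turn from the pose commanded when the call began, along the tool's axes at that moment; what a row does not reach only later rows make up. A row lasts 1/12 s, in which the tool goes at most 41.7 mm and 7.16 degrees, less where a joint would pass 70% of its speed; a pose out of reach is approached as far as the arm can. A call with a gripper value outside its range is refused whole. "grip" is the closure in counts, from 0 (fully open) to 255 (shut), set as the call begins (left out, the last holds). The fingers move at their own pace and stop on an object; "force" is the grip in N (left out, the last holds). Time passes only in rows, so rows that repeat a pose let the fingers close. It gives the time, the measured TCP pose, the force and the opening at its end, in the units of the state.
- r.read_state(): the state, without advancing time (a new reading comes with each control period).
- r.camera(name): name is "scene" or "top" or "wrist"; returns the picture (480x640x3 uint8, red, green, blue); there is no depth.
- r.calibration(name): a dict with "fx", "fy", "cx", "cy" (pixels), "dist" ([k1, k2, p1, p2, k3] as OpenCV has them; the pictures are not rectified), "xyz" and "orientation" of the camera in the world. Camera axes: x right, y up, looking along -z (the intrinsics and any distortion apply to the point x, -y, -z); pixel columns grow to the right and rows downward; lengths in m; the calibration is good to about 2 mm. A picture is of the moment at which its call begins: read the wrist's pose just before it. calibration takes no time and is no camera call; for the wrist camera it gives the pose at the moment of the call.
- r.close_job(): hands the job in, once; it reports no verdict.
The state is a dict: "time": time; "joint_positions": joint angles; "joint_vel": joint speeds; "joint_torque": joint torques, N m; "ee_pos": TCP position; "eef_rot": TCP orientation; "ft_force": force on the tool from outside, world axes, zero at the start; "torque": the same for the moment, N m; "width": finger opening in m.
Only numpy, scipy, OpenCV 4.12 (cv2) and the standard library are available. Lean on these libraries where they do the work, as an engineer would, in place of code of your own. Each camera call takes 0.05 s, during which the arm holds its last target.

TASK

Slide the aluminium straightedge across the bread board by its wooden knob until its ruled edge lightly touches both brass studs at once; only then slide it along the studs until its end meets the red end post, so it rests against all three, and let go. Keep it flat on the board all the while, never press it hard against the studs or the post, and leave the loaf, jar and scraper alone.

Things in the scene. Friction and masses are not known exactly. Their poses are not given: they have to be found in the camera images.
- board: Dark wooden bread board, 260 (x) x 440 (y) x 14 mm, fixed to the bench. Origin: centre of its underside, on the bench. Its x axis points from the robot's side to the far side where the studs stand, its y axis is its long direction, along which the two stud slots are 180 mm apart. It may stand up to 0.25 rad askew.
- slot_left (a point): Centre, on the board's top, of the left of two metal slots (32 x 12 mm, long side along the board's x; +71, +90 mm in the board's frame). In it stands a brass stud, 10 mm diameter, 24 mm tall, locked by the baker anywhere up to 10 mm nearer or farther than this point along the board's x. Where the stud itself stands is not measured: find it by touch (or sight).
- slot_right (a point): The same for the right slot, at +71, -90 mm in the board's frame, with the other, equal stud, locked independently up to 10 mm nearer or farther. So the line of the two studs, which the rule's edge must take up, may be skewed up to 0.11 rad to the board's y axis.
- end_post: Red painted end post fixed upright in the board, 14 mm diameter, 24 mm tall. Origin: centre of its foot, on the board's top. It stands at the board's left or right end: x = +39 mm, y = +187 or -187 mm in the board's frame (a flat grey cap fills the other, unused place).
- rule: Loose aluminium straightedge on the board, between robot and studs: flat bar 54 (x) x 280 (y) x 10 mm thick, 0.4 to 0.6 kg. Origin: centre of its underside. Its ends are 140 mm from the middle; touching, the post's centre is 147 mm from the middle along its length. Its mid-edge starts 50 to 110 mm short of the studs, askew up to 0.25 rad to the board. It slides easily (1 to 3 N) unless the fingers, closing, press it down.
- rule_edge (a point): Middle of the rule's ruled edge, the one that must touch the studs: its +x edge (black division marks on top), 27 mm from the rule's middle line, 5 mm above its underside. When touching, each stud's centre is 5 mm beyond this edge, 32 mm from the rule's middle line. Studs and post are rigid.
- rule_knob (a point): Centre of the round upright wooden knob in the middle of the rule, 16 mm diameter, from 10 to 46 mm above the rule's underside; this point is 31 mm above it. Held lightly (about 20 N) the knob can pivot in the fingers, so a gentle push brings the second stud into touch after the first; the push stays small while one stud touches and rises steeply when both do.
- loaf: Baked loaf on the bench left of the board, 200 x 110 x 75 mm, origin at the centre of its underside. Leave alone.
- jar: White lidded jar on the bench right of the board, 72 mm diameter, 110 mm tall, origin at the centre of its underside. Leave alone.
- scraper: Steel dough scraper with wooden grip lying on the bench to the right, 95 x 130 x 18 mm, origin near the middle of its underside. Leave alone.

How it is judged:
By the outcome, as a careful person would: the job done as asked, in the order asked, and still so for the second after the job is handed in, with the robot touching nothing.
It also fails if it takes over 64 s, if anything falls off the work surface, if the arm or the gripper's body presses on something with over 40 N, if the wrist force passes 120 N, or if a joint passes its speed limit or range.

## Working session

There is one attempt and no reset: what is moved stays moved. The work goes in short steps, Python scripts to look and compute and a tool call to move; the robot and the scene stay as the last step left them, time stands still between calls to the robot, and variables do not carry over. Pictures are saved under pics/ and viewed, and the job is handed in when it is done.

Besides the shell and the picture viewer there is one more tool, called after "Call:" as name(argument=value, ...), one argument or row to a line, values as JSON. drive_tool: Moves the arm, as the interface text tells. Its arguments: {"type":"object","properties":{"motion":{"type":"array","items":{"type":"array","items":{"type":"number"}}},"grip":{"type":"number"},"force":{"type":"number"}},"required":["motion"]}

```bash
ls; mkdir -p pics
python3 - <<'E'
from bench import r
import cv2
s=r.read_state()
for k,v in s.items(): print(k,v)
for n in ["scene","top","wrist"]:
    print(n,r.calibration(n))
    cv2.imwrite(f"pics/{n}0.png",r.camera(n)[:,:,::-1])
E
```

```text
pics
time 0.0
joint_positions [-1.27858432  0.33286349 -0.06468205  1.46097611  0.02162284  1.34987153
 -0.08849455]
joint_vel [ 0.00017401  0.0010448  -0.00040158 -0.0006335   0.00088911 -0.0010398
  0.0001178 ]
joint_torque [-9.79204706e-04 -6.23231292e+01  2.40462710e-02 -3.89901817e+01
 -6.13139849e-02  3.93784465e-02  1.33645844e-04]
ee_pos [0.19342214 0.59388973 0.21234253]
eef_rot [ 0.11033762  0.6984113  -0.1113393   0.69832   ]
ft_force [-0.43369648  0.38774137  0.03928199]
torque [-0.01480262 -0.03598206 -0.00616188]
width 0.08717463957753863
scene {'fx': 485.1574913023232, 'fy': 485.1574913023232, 'cx': 314.62523221960555, 'cy': 233.07898781355732, 'dist': array([0.02203738, 0.        , 0.        , 0.        , 0.        ]), 'xyz': array([ 1.11542169, -0.07624773,  0.9757209 ]), 'orientation': array([0.21016124, 0.17096979, 0.62252003, 0.73421414])}
top {'fx': 600.5996986127574, 'fy': 600.5996986127574, 'cx': 318.969232442519, 'cy': 243.61958181496678, 'dist': array([-0.07818811,  0.        ,  0.        ,  0.        ,  0.        ]), 'xyz': array([3.85397111e-01, 5.09903124e-04, 1.70614778e+00]), 'orientation': array([-0.04553086,  0.03334922,  0.70919592, -0.70274883])}
wrist {'fx': 396.6386454510319, 'fy': 396.6386454510319, 'cx': 318.8210614556474, 'cy': 234.8441851010388, 'dist': array([-0.07062573,  0.        ,  0.        ,  0.        ,  0.        ]), 'xyz': array([0.1234733 , 0.61608311, 0.38410603]), 'orientation': array([-0.11120476, -0.08066326,  0.58241284,  0.80120049])}
```

View pics/scene0.png

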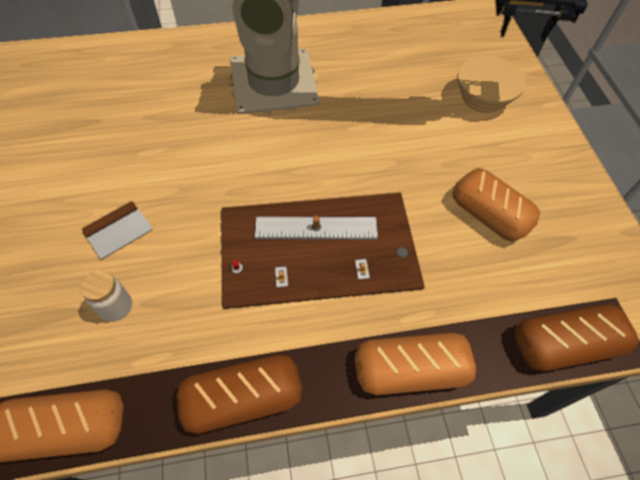

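View pics/top0.png

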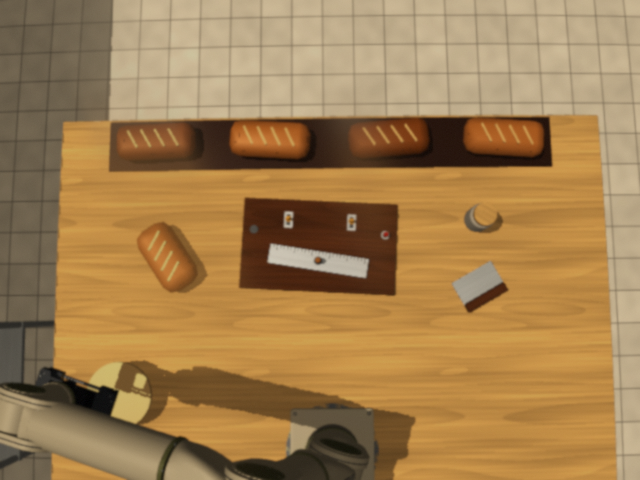

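View pics/wrist0.png

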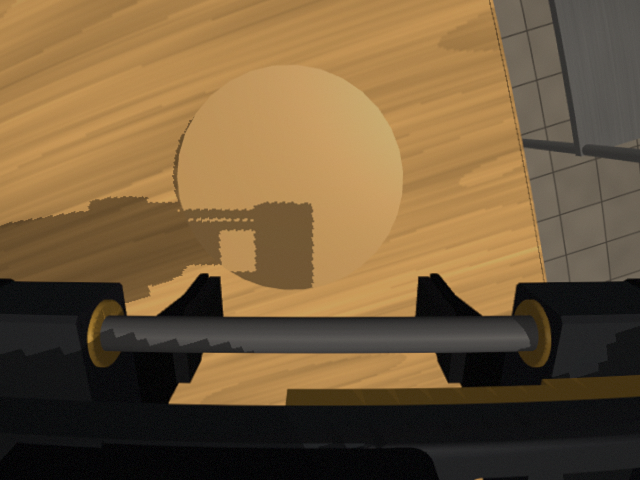

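The scene view shows the rule with its knob at about (316,222). The studs are in their white slots near (281,276) and (362,268), the red post is at (237,267) at the right end (-y), and the grey cap is at (402,252). The top view agrees. The wrist camera sees only a round wooden disc under the gripper. I'll take measurements from both fixed views.

```bash
cat > h.py <<'E'
import numpy as np,cv2
from scipy.spatial.transform import Rotation as R
def K(c): return np.array([[c['fx'],0,c['cx']],[0,c['fy'],c['cy']],[0,0,1.]])
def rays(c,px):
    u=cv2.undistortPoints(np.float64(px).reshape(-1,1,2),K(c),c['dist']).reshape(-1,2)
    d=np.c_[u[:,0],-u[:,1],-np.ones(len(u))]
    return R.from_quat(c['orientation']).apply(d)
def onz(c,px,z):
    d=rays(c,px); o=c['xyz']
    return o+d*((z-o[2])/d[:,2])[:,None]
def proj(c,P):
    p=R.from_quat(c['orientation']).inv().apply(np.atleast_2d(P)-c['xyz'])
    p=p*[1,-1,-1]
    return cv2.projectPoints(p,np.zeros(3),np.zeros(3),K(c),c['dist'])[0].reshape(-1,2)
def tri(c1,p1,c2,p2):
    d1=rays(c1,[p1])[0];d2=rays(c2,[p2])[0]
    A=np.c_[d1,-d2];t=np.linalg.lstsq(A,c2['xyz']-c1['xyz'],rcond=None)[0]
    a=c1['xyz']+t[0]*d1;b=c2['xyz']+t[1]*d2
    return (a+b)/2,np.linalg.norm(a-b)
E
python3 - <<'E'
import cv2
a=cv2.imread("pics/scene0.png")[185:315,210:430]; cv2.imwrite("pics/sc.png",cv2.resize(a,None,fx=3.6,fy=3.6,interpolation=cv2.INTER_CUBIC))
a=cv2.imread("pics/top0.png")[190:300,230:405]; cv2.imwrite("pics/tc.png",cv2.resize(a,None,fx=4.5,fy=4.5,interpolation=cv2.INTER_CUBIC))
E
```

```text
(no output)
```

View pics/sc.png

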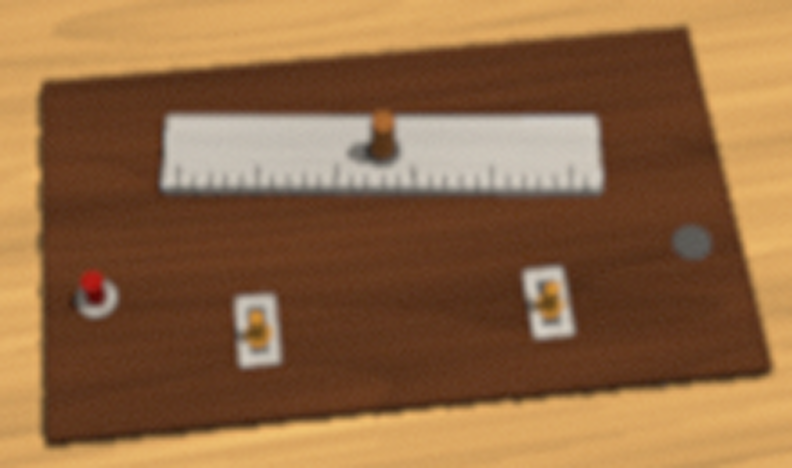

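View pics/tc.png

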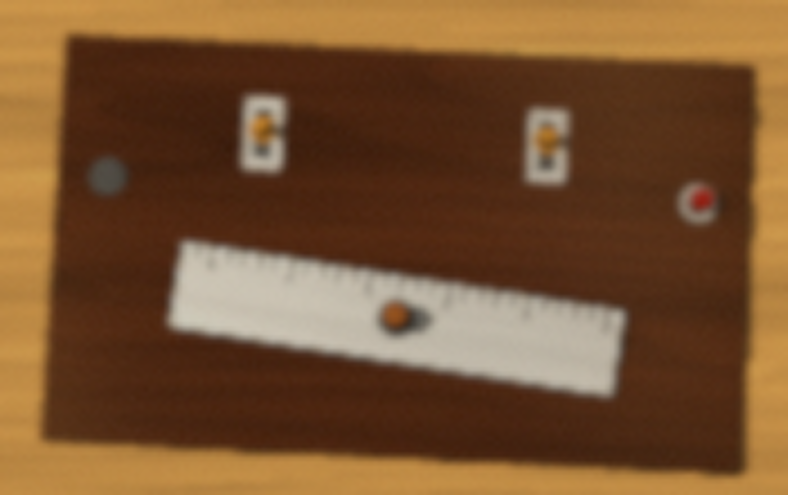

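Both crops show the rule, knob, studs and post clearly, with the post at the right end. Next I'll mask them and cast rays.

```bash
cat > meas.py <<'E'
import numpy as np,cv2,sys
from bench import r
from h import *
def blobs(img,name):
    hsv=cv2.cvtColor(img,cv2.COLOR_BGR2HSV); H,S,V=cv2.split(hsv)
    return hsv
def comps(m,amin):
    n,l,st,ce=cv2.connectedComponentsWithStats(m.astype(np.uint8))
    return [(st[i],ce[i],l==i) for i in range(1,n) if st[i][4]>=amin]
E
python3 - <<'E'
from meas import *
out={}
for n,(x0,y0,x1,y1) in dict(scene=(215,190,428,310),top=(235,192,402,298)).items():
    c=r.calibration(n); img=cv2.imread(f"pics/{n}0.png")
    hsv=cv2.cvtColor(img,cv2.COLOR_BGR2HSV).astype(int); H,S,V=hsv[...,0],hsv[...,1],hsv[...,2]
    roi=np.zeros(H.shape,bool);roi[y0:y1,x0:x1]=1
    print(n)
    white=roi&(S<70)&(V>120)
    for st,ce,m in sorted(comps(white,15),key=lambda q:-q[0][4])[:5]:
        cnt=max(cv2.findContours(m.astype(np.uint8),0,1)[0],key=len)
        if st[4]>500:
            box=cv2.boxPoints(cv2.minAreaRect(cnt)); P=onz(c,box,0.024)
            print(' rule box',np.round(box,1).tolist(),P[:,:2].round(4).tolist(),'ctr',P.mean(0).round(4), 'sides',np.linalg.norm(np.diff(P,axis=0),axis=1).round(4))
        else: print(' white',st[4],ce.round(1),onz(c,[ce],0.014).round(4))
    board=roi&(V<110)
    m=sorted(comps(board,100),key=lambda q:-q[0][4])[0]
    cnt=max(cv2.findContours(m[2].astype(np.uint8),0,1)[0],key=len)
    P=onz(c,cnt.reshape(-1,2),0.014)[:,:2].astype(np.float32)
    rc=cv2.minAreaRect(P*1000); print(' board',rc)
    for nm,mk in dict(red=roi&((H<6)|(H>174))&(S>170)&(V>110),brass=roi&(H>=11)&(H<28)&(S>120)&(V>120),knob=roi&(H>=5)&(H<16)&(S>100)&(V>80)).items():
        for st,ce,m in comps(mk,5):
            if st[4]<400: print(' ',nm,st,ce.round(1),'z38',onz(c,[ce],0.034)[0].round(4),)
E
```

```text
scene
 rule box [[255.0, 216.0], [377.0, 216.0], [377.0, 237.0], [255.0, 237.0]] [[0.4748, -0.0997], [0.5206, 0.1833], [0.5768, 0.1698], [0.5321, -0.1056]] ctr [0.5261 0.037  0.024 ] sides [0.2866 0.0578 0.2791]
 white 170 [281.1 276.5] [[ 0.6361 -0.0598  0.014 ]]
 white 82 [360.4 262.6] [[0.6304 0.12   0.014 ]]
 white 82 [363.  274.9] [[0.6613 0.1192 0.014 ]]
 white 44 [238.4 268.8] [[ 0.602  -0.1507  0.014 ]]
 board ((574.0069580078125, 31.914657592773438), (437.049560546875, 259.3649597167969), 86.79986572265625)
  red [232 260   7   6  30] [235.  262.6] z38 [ 0.5962 -0.1552  0.034 ]
  brass [314 216   5   6  29] [316.1 218.4] z38 [0.5108 0.0394 0.034 ]
  brass [359 264   7  10  38] [362.3 268.3] z38 [0.655  0.1171 0.034 ]
  brass [278 271   7  11  36] [281.3 276.4] z38 [ 0.6459 -0.0596  0.034 ]
  knob [292 301   5   1   5] [294. 301.] z38 [ 0.7069 -0.041   0.034 ]
top
 rule box [[266.70001220703125, 262.5], [269.79998779296875, 242.89999389648438], [368.70001220703125, 258.5], [365.6000061035156, 278.1000061035156]] [[0.522, 0.1765], [0.5775, 0.1678], [0.5305, -0.1104], [0.4755, 
[... 1084 characters left out ...]
34 ]
  knob [265 258   9   7  19] [267.4 262.1] z38 [0.5225 0.1733 0.034 ]
  knob [275 265   5   1   5] [277. 265.] z38 [0.514  0.1464 0.034 ]
  knob [282 266   5   1   5] [284. 266.] z38 [0.511  0.1268 0.034 ]
  knob [288 267   5   1   5] [290. 267.] z38 [0.5081 0.1101 0.034 ]
  knob [295 268   5   1   5] [297. 268.] z38 [0.5051 0.0905 0.034 ]
  knob [313 271  12   2  12] [318.5 271.5] z38 [0.4948 0.0305 0.034 ]
  knob [326 273   5   1   5] [328. 273.] z38 [0.4903 0.0041 0.034 ]
  knob [288 289  72   5  88] [322.2 291. ] z38 [0.4404 0.0207 0.034 ]
  knob [361 293  12   1  12] [366.5 293. ] z38 [ 0.4337 -0.1022  0.034 ]
  knob [374 294  16   1  16] [381.5 294. ] z38 [ 0.4305 -0.1438  0.034 ]
```

```bash
cat > goto.py <<'E'
from meas import *
def plan(P,yaw_y=None):
    """print tool-frame shift (cm) to P, and twist (5deg units) so that tool y lies along world angle yaw_y (deg, mod 180)"""
    s=r.read_state(); Rm=R.from_quat(s['eef_rot']).as_matrix()
    d=Rm.T@(np.array(P)-s['ee_pos'])*100
    print('t',round(s['time'],2),'pos',s['ee_pos'].round(4),'x',Rm[:,0].round(3),'y',Rm[:,1].round(3),'q',s['joint_positions'].round(2),'F',s['ft_force'].round(2),'w',round(s['width'],4))
    ty=np.degrees(np.arctan2(Rm[1,1],Rm[0,1])); out=None
    if yaw_y is not None:
        dw=(yaw_y-ty+90)%180-90   # world z rotation
        out=-dw/5*1.0             # tool x points down
    print('shift cm',d.round(2),'tool y angle',round(ty,2),'twist',out)
E
python3 -c "
from goto import *
plan([0.526,0.035,0.21],80.5)
c1,c2=r.calibration('scene'),r.calibration('top')
for n,a,b in [('L',(362.3,268.3),(287.8,218.5)),('R',(281.3,276.4),(351.1,220.8)),('red',(235,262.6),(385.6,234.1)),('knob',(316.1,218.4),(317,259.4))]:
    print(n,tri(c1,a,c2,b))
"
```

```text
t 0.15 pos [0.1934 0.594  0.2126] x [-0.    -0.001 -1.   ] y [ 0.31   0.951 -0.001] q [-1.28  0.33 -0.06  1.46  0.02  1.35 -0.09] F [ 0.17  0.04 -0.02] w 0.0871
shift cm [  0.3  -42.86  48.93] tool y angle 71.97 twist -1.7069050601609461
L (array([0.64766169, 0.1184189 , 0.01971549]), np.float64(0.0031538254610748236))
R (array([ 0.63883238, -0.0611257 ,  0.02015472]), np.float64(0.0033888735886425324))
red (array([ 0.59759885, -0.15657489,  0.03663494]), np.float64(0.0033026133973149364))
knob (array([0.52667483, 0.03515779, 0.05904206]), np.float64(0.002429638430967572))
```

Call:
drive_tool(
  motion=[
    [0, -0.4, 0.5, 0],
    [0, -1.3, 1.5, -0.1],
    [0, -2.6, 3, -0.2],
    [0, -4.3, 5, -0.3],
    [0, -6.5, 7.5, -0.4],
    [0, -9, 10.3, -0.5],
    [0, -11.6, 13.2, -0.6],
    [0, -14.2, 16.2, -0.7],
    [0, -16.8, 19.1, -0.8],
    [0, -19.4, 22.1, -0.9],
    [0, -22, 25.1, -1.0],
    [0, -24.6, 28, -1.1],
    [0, -27.2, 31, -1.2],
    [0, -29.8, 34, -1.3],
    [0, -32.4, 37, -1.4],
    [0, -35, 40, -1.5],
    [0, -37.5, 42.8, -1.6],
    [0, -40, 45.5, -1.7],
    [0, -42, 47.9, -1.7],
    [0, -42.9, 48.9, -1.7],
  ],
  grip=0,
  force=20,
)

```text
time: 1.82
ee_pos: [0.5268, 0.0299, 0.2132]
eef_rot: [0.06, 0.704, -0.061, 0.705]
ft_force: [-0.2, -0.4, 0.3]
width: 0.0873
```

Call:
drive_tool(
  motion=[
    [0, 0, 0, 0],
    [0, 0, 0, 0],
    [0, 0, 0, 0],
  ],
)

```text
time: 2.07
ee_pos: [0.5251, 0.0359, 0.2129]
eef_rot: [0.059, 0.705, -0.058, 0.704]
ft_force: [-0.4, 1.1, -0.3]
width: 0.0873
```

Run:
```python
from goto import *
plan([0.5265,0.0345,0.05],80.5)
import pickle
c=r.calibration('wrist'); im=r.camera('wrist')[:,:,::-1]
cv2.imwrite('pics/w1.png',im); pickle.dump(c,open('w1.pkl','wb'))
```

```text
t 2.07 pos [0.5251 0.0359 0.2129] x [-0.001  0.001 -1.   ] y [0.165 0.986 0.   ] q [-0.59  0.11  0.47  1.74 -0.05  1.3   1.3 ] F [-0.42  1.05 -0.35] w 0.0873
shift cm [16.29 -0.12  0.18] tool y angle 80.52 twist 0.004516053174202739
```

View pics/w1.png

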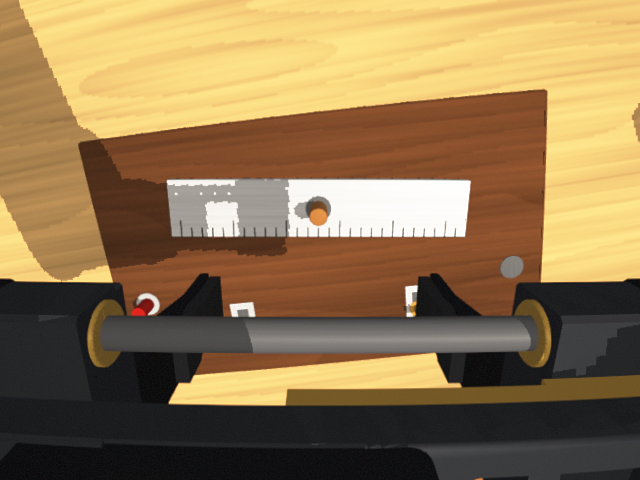

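The wrist view shows the rule spanning columns 167–470 with the knob top at (318,217), but the rod hides the studs. I'll shift 11 cm outward to see them.

Call:
drive_tool(
  motion=[
    [0, 0, 1, 0],
    [0, 0, 3, 0],
    [0, 0, 6, 0],
    [0, 0, 9, 0],
    [0, 0, 10.5, 0],
    [0, 0, 11, 0],
    [0, 0, 11, 0],
    [0, 0, 11, 0],
    [0, 0, 11, 0],
  ],
)

```text
time: 2.87
ee_pos: [0.6334, 0.0173, 0.2133]
eef_rot: [0.059, 0.705, -0.058, 0.705]
ft_force: [0.3, 0.0, 0.3]
width: 0.0869
```

Run:
```python
from goto import *
plan([0.5265,0.0345,0.05],80.5)
import pickle
c=r.calibration('wrist'); im=r.camera('wrist')[:,:,::-1]
cv2.imwrite('pics/w2.png',im); pickle.dump(c,open('w2.pkl','wb'))
```

```text
t 2.87 pos [0.6334 0.0173 0.2133] x [-0.     0.001 -1.   ] y [0.165 0.986 0.001] q [-0.48  0.37  0.5   1.46 -0.18  1.35  1.44] F [0.3  0.01 0.3 ] w 0.0869
shift cm [ 16.34  -0.08 -10.83] tool y angle 80.5 twist -0.0005792816285975277
```

View pics/w2.png

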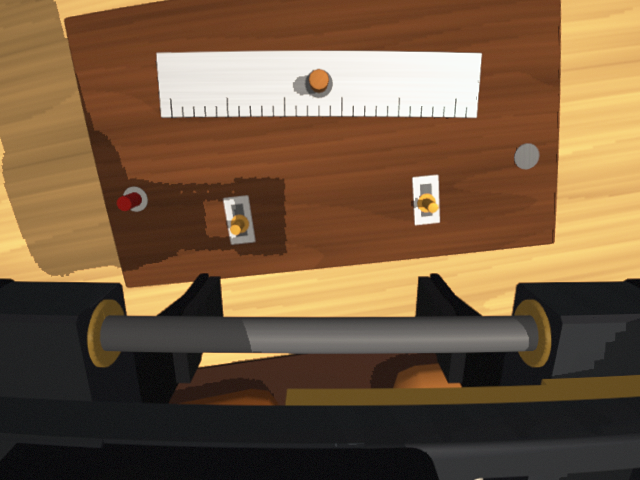

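The view is clear: knob (318,79), right stud about (236,227), left stud about (429,204), red post (127,202). I'll zoom in to place the stud tops.

Run:
```python
import cv2,numpy as np
im=cv2.imread('pics/w2.png')
t=[im[185:255,205:275],im[165:235,395:465],im[170:240,100:170]]
t=[cv2.resize(a,(266,266),interpolation=cv2.INTER_NEAREST) for a in t]
cv2.imwrite('pics/w2c.png',np.hstack(t))
```

```text
(no output)
```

View pics/w2c.png

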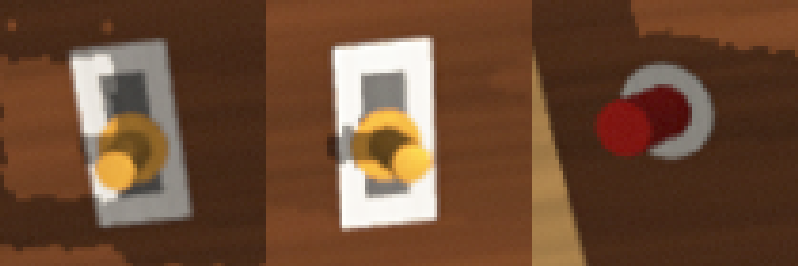

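Run:
```python
from goto import *
import pickle
c=pickle.load(open('w2.pkl','rb')); im=cv2.imread('pics/w2.png')
T=onz(c,[(235.5,230),(432.9,207.9)],.038); B=onz(c,[(239.7,224.2),(427.9,203.7)],.015)
print('studs R,L top',T.round(4).tolist(),'base',B.round(4).tolist(), 'sep',np.linalg.norm(T[0]-T[1]))
print('post',onz(c,[(124.2,203.9)],.038).round(4))
hsv=cv2.cvtColor(im,cv2.COLOR_BGR2HSV).astype(int)
m=(hsv[...,1]<60)&(hsv[...,2]>110); m[150:]=0
s=sorted(comps(m,200),key=lambda q:-q[0][4])[0]; print(s[0])
cnt=max(cv2.findContours(s[2].astype(np.uint8),0,1)[0],key=len)
P=onz(c,cnt.reshape(-1,2),.024)[:,:2]*1000
rc=cv2.minAreaRect(P.astype(np.float32)); print('rule',rc)
H=hsv; k=(H[...,0]>5)&(H[...,0]<18)&(H[...,1]>150)&(H[...,2]>170); k[:60]=0;k[100:]=0;k[:,:290]=0;k[:,345:]=0
for q in comps(k,30): print('knob top',q[0],q[1],onz(c,[q[1]],.060).round(4))
b=np.array(rc[0])/1000
for nm,R_,L_ in [('wrist',(T[0][:2]+0),(T[1][:2]))]:
    d=(L_-R_)/np.linalg.norm(L_-R_); n=np.array([d[1],-d[0]])
    ang=np.degrees(np.arctan2(d[1],d[0])); print('stud line ang',ang,'n',n)
    post=onz(c,[(124.2,203.9)],.038)[0][:2]
    al=(post-R_)@d
    # final centre: along = post+147 (post at right end), normal = -32
    F=R_-32e-3*n+d*(al+.147); 
    # exact: post-to-middle 147 along rule
    print('final centre',F,'now dist edge-stud normal',((R_-b)@n-.032),'along shift to do',(F-b)@d)
plan([b[0],b[1],.05],80.5)
```

```text
studs R,L top [[0.6407, -0.0611, 0.038], [0.6497, 0.1179, 0.038]] base [[0.641, -0.0618, 0.015], [0.6507, 0.1195, 0.015]] sep 0.17931095749930775
post [[ 0.6    -0.1562  0.038 ]]
[  156    51   326    67 20485]
rule ((527.8126220703125, 34.10829162597656), (280.230224609375, 54.445587158203125), 80.51116180419922)
knob top [310  70  18  19 273] [318.64102564  78.84249084] [[0.5277 0.0342 0.06  ]]
stud line ang 87.12631982091874 n [ 0.99874249 -0.05013416]
final centre [ 0.61126287 -0.00954141] now dist edge-stud normal 0.08553364560715528 along shift to do -0.03941110755588385
t 2.92 pos [0.6335 0.0173 0.2135] x [ 0.     0.001 -1.   ] y [0.165 0.986 0.001] q [-0.48  0.37  0.5   1.46 -0.18  1.35  1.44] F [ 0.96 -0.21  1.31] w 0.0869
shift cm [ 16.35  -0.1  -10.7 ] tool y angle 80.5 twist 1.1886027272112187e-05
```

Everything agrees: the rule measures 280 × 54 mm and the studs are 179 mm apart. I'll go back over the knob and descend.

Call:
drive_tool(
  motion=[
    [0, 0, -1, 0],
    [0, 0, -3, 0],
    [0, 0, -6, 0],
    [0, -0.1, -9, 0],
    [1, -0.1, -10.4, 0],
    [3, -0.1, -10.7, 0],
    [6, -0.1, -10.7, 0],
    [9, -0.1, -10.7, 0],
    [11.5, -0.1, -10.7, 0],
    [13.5, -0.1, -10.7, 0],
    [15, -0.1, -10.7, 0],
    [15.8, -0.1, -10.7, 0],
    [16.1, -0.1, -10.7, 0],
    [16.1, -0.1, -10.7, 0],
    [16.1, -0.1, -10.7, 0],
    [16.1, -0.1, -10.7, 0],
  ],
)

```text
time: 4.25
ee_pos: [0.5291, 0.0337, 0.0533]
eef_rot: [0.059, 0.704, -0.058, 0.705]
ft_force: [0.1, -0.9, 0.3]
width: 0.0868
```

Run:
```python
from goto import *
plan([0.5278,0.0342,0.052],80.5)
```

```text
t 4.25 pos [0.5291 0.0337 0.0533] x [ 0.002  0.001 -1.   ] y [0.166 0.986 0.001] q [-0.56  0.29  0.47  1.91 -0.16  0.97  1.39] F [ 0.13 -0.85  0.28] w 0.0868
shift cm [ 0.13  0.03 -0.14] tool y angle 80.47 twist -0.006677516935661742
```

Call:
drive_tool(
  motion=[
    [0.1, 0, -0.1, 0],
    [0.1, 0, -0.1, 0],
    [0.1, 0, -0.1, 0],
    [0.1, 0, -0.1, 0],
    [0.1, 0, -0.1, 0],
    [0.1, 0, -0.1, 0],
    [0.1, 0, -0.1, 0],
    [0.1, 0, -0.1, 0],
    [0.1, 0, -0.1, 0],
    [0.1, 0, -0.1, 0],
    [0.1, 0, -0.1, 0],
    [0.1, 0, -0.1, 0],
  ],
  grip=255,
  force=20,
)

```text
time: 5.25
ee_pos: [0.5275, 0.0337, 0.0511]
eef_rot: [0.059, 0.705, -0.059, 0.705]
ft_force: [0.3, 0.9, 0.8]
width: 0.0149
```

Run:
```python
from goto import *
plan([0.5278,0.0342,0.052],80.5)
c=r.calibration('scene'); im=r.camera('scene')[:,:,::-1]
cv2.imwrite('pics/s2.png',cv2.resize(im[150:330,180:440],None,fx=3,fy=3))
```

```text
t 5.25 pos [0.5275 0.0337 0.0511] x [-0.  0. -1.] y [0.166 0.986 0.   ] q [-0.56  0.29  0.47  1.92 -0.16  0.97  1.39] F [0.27 0.93 0.81] w 0.0149
shift cm [-0.09  0.06  0.03] tool y angle 80.46 twist -0.007652179986033047
```

View pics/s2.png

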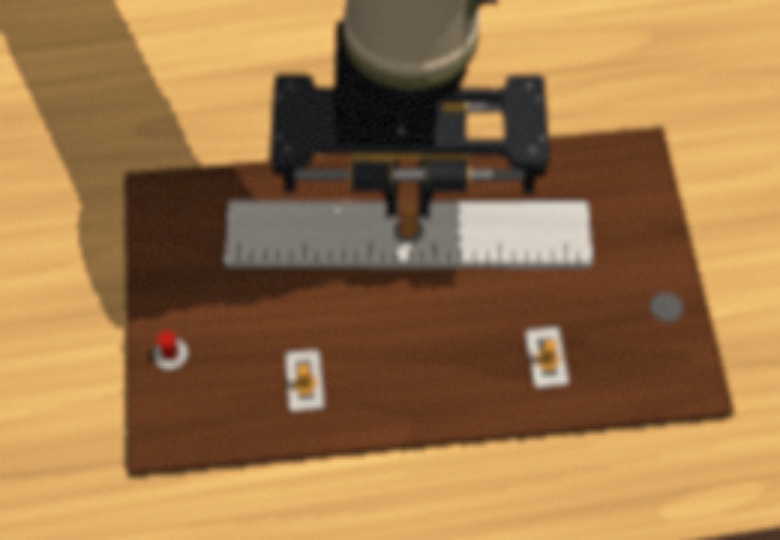

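The knob is gripped and the rule is flat. I'll slide to about 10 mm short of the studs, turning to match the stud line.

Call:
drive_tool(
  motion=[
    [0, 0.0, 0.1, 0],
    [0, 0.0, 0.3, -0.1],
    [0, 0.1, 0.6, -0.1],
    [0, 0.1, 1.0, -0.2],
    [0, 0.2, 1.5, -0.3],
    [0, 0.3, 2.0, -0.4],
    [0, 0.3, 2.5, -0.4],
    [0, 0.4, 3.0, -0.5],
    [0, 0.4, 3.5, -0.6],
    [0, 0.5, 4.0, -0.7],
    [0, 0.6, 4.5, -0.8],
    [0, 0.6, 5.0, -0.9],
    [0, 0.7, 5.5, -1.0],
    [0, 0.8, 6.0, -1.1],
    [0, 0.8, 6.5, -1.2],
    [0, 0.9, 6.9, -1.25],
    [0, 0.9, 7.2, -1.3],
    [0, 0.95, 7.4, -1.33],
    [0, 0.95, 7.5, -1.33],
    [0, 0.95, 7.5, -1.33],
  ],
)

```text
time: 6.97
ee_pos: [0.6031, 0.0306, 0.0511]
eef_rot: [0.018, 0.707, -0.018, 0.707]
ft_force: [1.3, 0.5, -0.9]
width: 0.0002
```

Run:
```python
from goto import *
import pickle
plan([0.6113+.002,0.0304,0.051],87.1)
c=r.calibration('wrist'); im=r.camera('wrist')[:,:,::-1]
cv2.imwrite('pics/w3.png',im); pickle.dump(c,open('w3.pkl','wb'))
t=r.camera('top')[:,:,::-1]
cv2.imwrite('pics/t3.png',cv2.resize(t[190:300,230:405],None,fx=4.5,fy=4.5,interpolation=cv2.INTER_CUBIC)); cv2.imwrite('pics/t3raw.png',t)
cv2.imwrite('pics/s3.png',cv2.resize(r.camera('scene')[:,:,::-1][150:330,180:440],None,fx=3,fy=3))
```

```text
t 6.97 pos [0.6031 0.0306 0.0511] x [-0.  0. -1.] y [0.05  0.999 0.   ] q [-0.47  0.45  0.44  1.72 -0.22  1.02  1.56] F [ 1.31  0.5  -0.87] w 0.0002
shift cm [0.01 0.03 1.02] tool y angle 87.11 twist 0.0018217758287534026
```

View pics/w3.png

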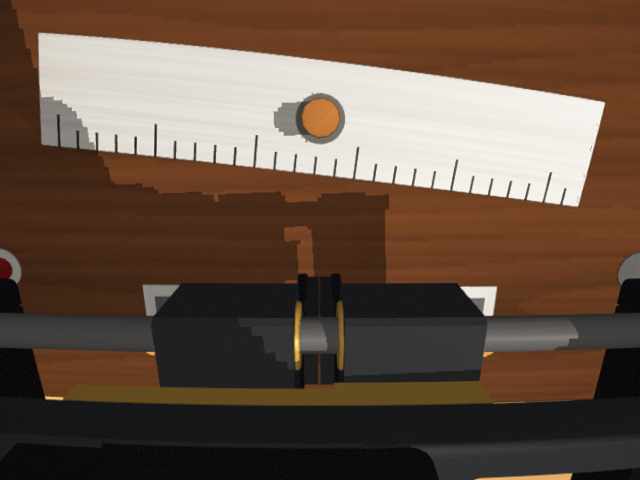

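View pics/s3.png

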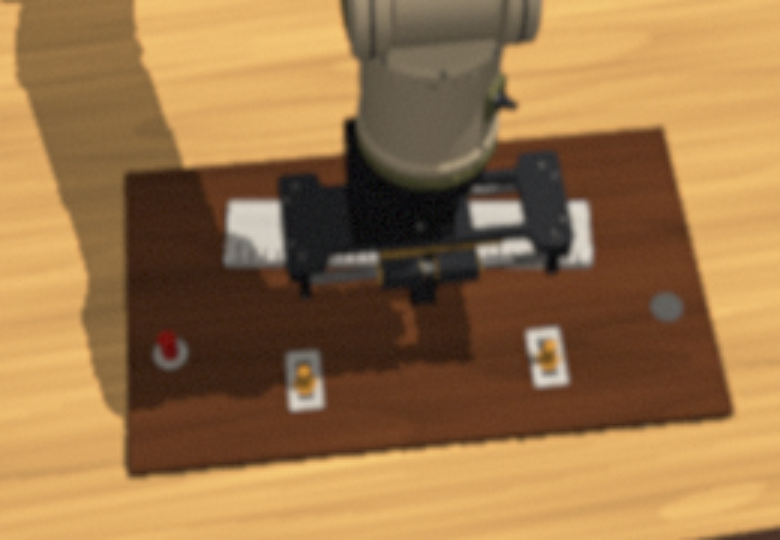

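The grip slipped: the width is now 0 and the rule is still at about its starting place. I'll measure where the rule is and check the tool geometry.

```bash
cat > rule.py <<'E'
from goto import *
def rule(im,c,x=(0,640),y=(0,275),off=0):
    hsv=cv2.cvtColor(im,cv2.COLOR_BGR2HSV).astype(int)
    m=(hsv[...,1]<60)&(hsv[...,2]>90); k=np.zeros_like(m);k[y[0]:y[1],x[0]:x[1]]=1
    s=sorted(comps(m&k,200),key=lambda q:-q[0][4])[0]
    cnt=max(cv2.findContours(s[2].astype(np.uint8),0,1)[0],key=len)
    P=onz(c,cnt.reshape(-1,2),.024)[:,:2]*1000
    rc=cv2.minAreaRect(P.astype(np.float32)); return s[0],rc
E
python3 - <<'E'
from rule import *
import pickle
c=pickle.load(open('w3.pkl','rb')); im=cv2.imread('pics/w3.png')
print(rule(im,c,y=(0,250)))
print('knob',onz(c,[(321,118)],.06), onz(c,[(320,118)],.024))
print('tcp px',proj(c,[[.6031,.0306,.051],[.6031,.0306,.032]]))
E
```

```text
(array([   38,    33,   567,   174, 60938], dtype=int32), ((527.4268798828125, 34.204673767089844), (279.8000183105469, 54.084999084472656), 80.52949523925781))
knob [[0.52756872 0.03436501 0.06      ]] [[0.527108   0.03411634 0.024     ]]
tcp px [[320.58767132 286.27138638]
 [320.40780742 271.60950263]]
```

Call:
drive_tool(
  motion=[
    [0, 0, 0, 0],
    [0, 0, 0, 0],
    [0, 0, 0, 0],
    [0, 0, 0, 0],
    [0, 0, 0, 0],
    [0, 0, 0, 0],
    [0, 0, 0, 0],
    [0, 0, -0.3, 0],
    [0, 0, -1, 0.2],
    [0, 0, -2, 0.4],
    [0, 0, -3.2, 0.6],
    [0, 0, -4.5, 0.8],
    [0, 0, -5.7, 1.0],
    [0, 0, -6.7, 1.2],
    [0, 0, -7.3, 1.33],
    [0, 0, -7.6, 1.33],
    [0, 0, -7.6, 1.33],
    [0, 0, -7.6, 1.33],
  ],
  grip=0,
)

```text
time: 8.62
ee_pos: [0.5274, 0.0346, 0.0513]
eef_rot: [0.059, 0.704, -0.059, 0.705]
ft_force: [0.5, -0.3, -0.5]
width: 0.0867
```

Call:
drive_tool(
  motion=[
    [0, 0, 0, 0],
    [0, 0, 0, 0],
    [0, 0, 0, 0],
    [0, 0, 0, 0],
    [0, 0, 0, 0],
    [0, 0, 0, 0],
    [0, 0, 0, 0],
    [0, 0, 0, 0],
    [0, 0, 0, 0],
    [0, 0, 0, 0],
    [0, 0, 0, 0],
    [0, 0, 0, 0],
    [0, 0, 0, 0],
  ],
  grip=255,
  force=20,
)

```text
time: 9.7
ee_pos: [0.5271, 0.0344, 0.0512]
eef_rot: [0.059, 0.705, -0.059, 0.705]
ft_force: [1.0, 0.5, -0.5]
width: 0.008
```

Call:
drive_tool(
  motion=[
    [0, 0, 0, 0],
    [0, 0, 0, 0],
    [0, 0, 0, 0],
    [0, 0, 0, 0],
  ],
)

```text
time: 10.03
ee_pos: [0.5271, 0.0345, 0.0512]
eef_rot: [0.059, 0.705, -0.059, 0.705]
ft_force: [0.3, -0.5, 0.0]
width: 0.0008
```

Run:
```python
from rule import *
import pickle
plan([.5274,.0343,.051],80.5)
c=r.calibration('wrist'); im=r.camera('wrist')[:,:,::-1]
cv2.imwrite('pics/w4.png',im); pickle.dump(c,open('w4.pkl','wb'))
print('tcp px',proj(c,[[.5274,.0343,.051],[.5274,.0343,.032]]))
```

```text
t 10.03 pos [0.5271 0.0345 0.0512] x [ 0.  0. -1.] y [0.166 0.986 0.   ] q [-0.56  0.29  0.47  1.92 -0.16  0.97  1.39] F [ 0.26 -0.5   0.04] w 0.0008
shift cm [ 0.02 -0.01  0.03] tool y angle 80.46 twist -0.007989990588023943
tcp px [[320.12073304 286.64438781]
 [319.97343242 271.95704887]]
```

View pics/w4.png

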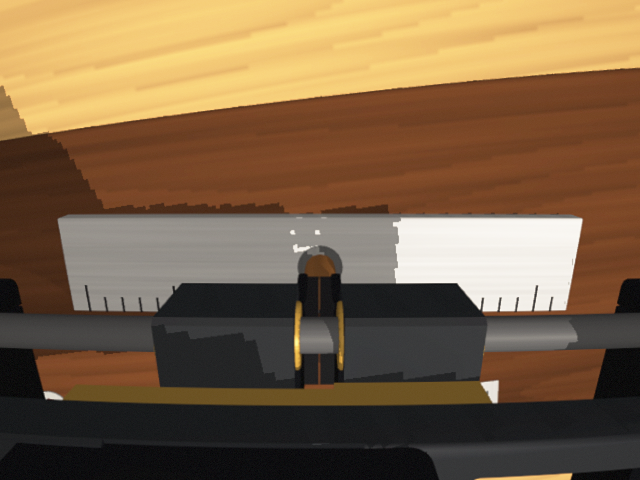

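Run:
```python
from rule import *
import pickle
c=pickle.load(open('w4.pkl','rb')); print(c['xyz'])
for z in (.024,.032,.04,.05,.06): print(z,proj(c,[[.5274,.0343,z]]))
im=cv2.imread('pics/w4.png'); cv2.imwrite('pics/w4c.png',cv2.resize(im[220:400,240:400],None,fx=3.3,fy=3.3,interpolation=cv2.INTER_CUBIC))
cv2.imwrite('pics/s4.png',cv2.resize(r.camera('scene')[:,:,::-1][180:250,280:360],None,fx=8,fy=8,interpolation=cv2.INTER_CUBIC))
```

```text
[0.45448312 0.04570431 0.22280321]
0.024 [[319.91893563 266.52702208]]
0.032 [[319.97343242 271.95704887]]
0.04 [[320.03215342 277.81029393]]
0.05 [[320.11227143 285.80026832]]
0.06 [[320.20095599 294.64983977]]
```

View pics/w4c.png

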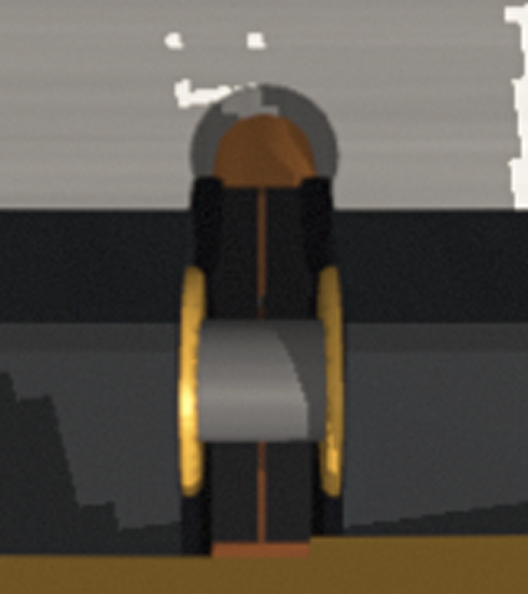

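View pics/s4.png

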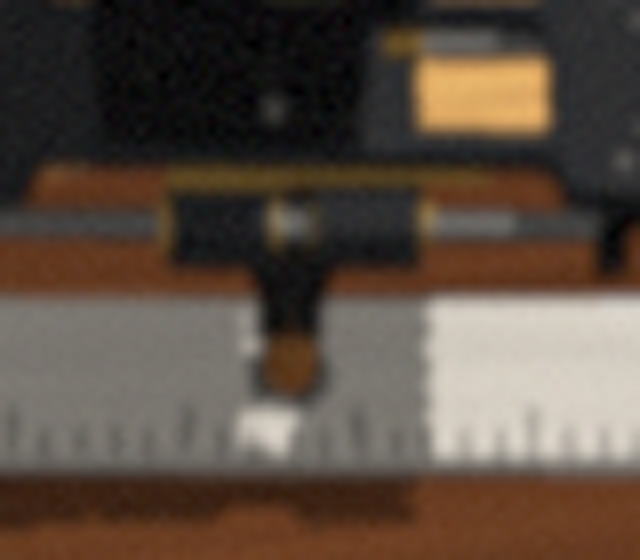

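Run:
```python
from rule import *
import pickle
c=r.calibration('scene'); w=pickle.load(open('w4.pkl','rb'))
for dx in (-.0095,0,.0095):
  for z in (.024,.032,.04,.05,.06,.07): 
    P=[[.5274+dx*.986,.0343-dx*.166,z]]
    print(dx,z,'scene',proj(c,P).round(1)[0],'wrist',proj(w,P).round(1)[0])
# width scale: 10 mm across jaw at tip
for z in (.032,.06): print(proj(w,[[.5274,.0343+.005,z],[.5274,.0343-.005,z]]).round(1).tolist())
```

```text
-0.0095 0.024 scene [315.1 223.5] wrist [320.  249.6]
-0.0095 0.032 scene [315.1 221.7] wrist [320.  254.4]
-0.0095 0.04 scene [315.1 219.8] wrist [320.1 259.7]
-0.0095 0.05 scene [315.2 217.4] wrist [320.2 266.8]
-0.0095 0.06 scene [315.2 215. ] wrist [320.3 274.8]
-0.0095 0.07 scene [315.3 212.5] wrist [320.4 283.7]
0 0.024 scene [315.1 227. ] wrist [319.9 266.5]
0 0.032 scene [315.1 225.2] wrist [320. 272.]
0 0.04 scene [315.1 223.3] wrist [320.  277.8]
0 0.05 scene [315.2 220.9] wrist [320.1 285.8]
0 0.06 scene [315.2 218.5] wrist [320.2 294.6]
0 0.07 scene [315.3 216.1] wrist [320.3 304.5]
0.0095 0.024 scene [315.1 230.5] wrist [319.9 283.1]
0.0095 0.032 scene [315.1 228.7] wrist [319.9 289. ]
0.0095 0.04 scene [315.1 226.8] wrist [320.  295.4]
0.0095 0.05 scene [315.2 224.4] wrist [320.1 304.2]
0.0095 0.06 scene [315.3 222. ] wrist [320.1 313.9]
0.0095 0.07 scene [315.3 219.6] wrist [320.2 324.6]
[[329.6, 270.5], [310.4, 273.5]]
[[331.3, 292.9], [309.2, 296.3]]
```

Both views put the closed fingertips at about z = 0.060, just above the knob. In the wrist view the near edge is at row 274, and in the scene view the far edge is at row 222. The fingers also shut to 0 mm without resistance, so the real tips sit about 9 mm above the reported TCP instead of 19 mm ahead of it. I'll open, go down 1.8 cm and check.

Call:
drive_tool(
  motion=[
    [0, 0, 0, 0],
    [0, 0, 0, 0],
    [0, 0, 0, 0],
    [0, 0, 0, 0],
    [0, 0, 0, 0],
    [0, 0, 0, 0],
    [0, 0, 0, 0],
    [0, 0, 0, 0],
    [0.2, 0, 0, 0],
    [0.5, 0, 0, 0],
    [0.8, 0, 0, 0],
    [1.1, 0, 0, 0],
    [1.4, 0, 0, 0],
    [1.6, 0, 0, 0],
    [1.8, 0, 0, 0],
    [1.8, 0, 0, 0],
    [1.8, 0, 0, 0],
  ],
  grip=0,
)

```text
time: 11.55
ee_pos: [0.527, 0.0345, 0.033]
eef_rot: [0.059, 0.705, -0.059, 0.705]
ft_force: [-1.2, -1.2, -0.0]
width: 0.0871
```

Run:
```python
from rule import *
import pickle
plan([.5274,.0343,.025],80.5)
c=r.calibration('wrist'); im=r.camera('wrist')[:,:,::-1]
cv2.imwrite('pics/w5.png',im); pickle.dump(c,open('w5.pkl','wb'))
cv2.imwrite('pics/s5.png',cv2.resize(r.camera('scene')[:,:,::-1][160:270,240:390],None,fx=5,fy=5,interpolation=cv2.INTER_CUBIC))
```

```text
t 11.55 pos [0.527  0.0345 0.033 ] x [-0.  0. -1.] y [ 0.166  0.986 -0.   ] q [-0.55  0.32  0.46  1.93 -0.18  0.93  1.4 ] F [-1.24 -1.15 -0.  ] w 0.0871
shift cm [ 0.8  -0.01  0.04] tool y angle 80.46 twist -0.007016622413030404
```

View pics/w5.png

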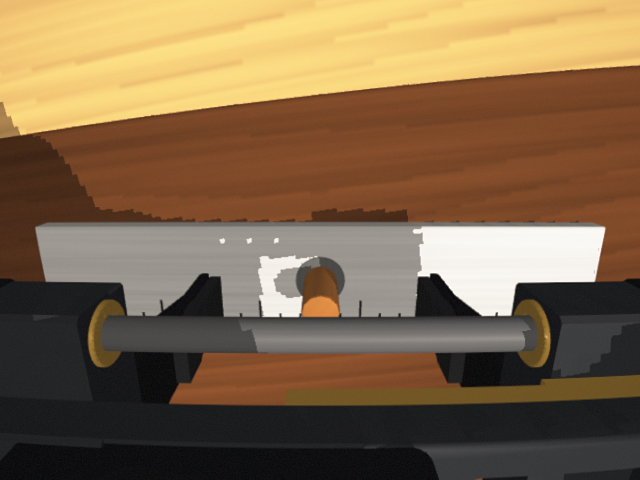

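View pics/s5.png

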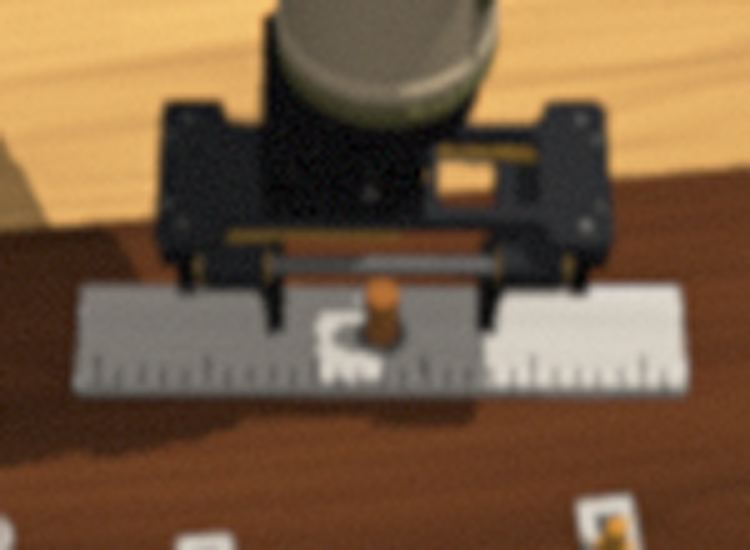

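The force is still zero. The fingertips now overlap the knob: in the scene crop the tips are at row 225 and the knob top is at 218. I'll go 6 mm lower and close.

Call:
drive_tool(
  motion=[
    [0.2, 0, 0, 0],
    [0.4, 0, 0, 0],
    [0.6, 0, 0, 0],
    [0.6, 0, 0, 0],
    [0.6, 0, 0, 0],
  ],
)

```text
time: 12.07
ee_pos: [0.5269, 0.0344, 0.0269]
eef_rot: [0.059, 0.705, -0.059, 0.705]
ft_force: [-0.6, 0.5, 0.3]
width: 0.0873
```

Call:
drive_tool(
  motion=[
    [0, 0, 0, 0],
    [0, 0, 0, 0],
    [0, 0, 0, 0],
    [0, 0, 0, 0],
    [0, 0, 0, 0],
    [0, 0, 0, 0],
    [0, 0, 0, 0],
    [0, 0, 0, 0],
    [0, 0, 0, 0],
    [0, 0, 0, 0],
    [0, 0, 0, 0],
    [0, 0, 0, 0],
    [0, 0, 0, 0],
    [0, 0, 0, 0],
    [0, 0, 0, 0],
    [0, 0, 0, 0],
  ],
  grip=255,
  force=20,
)

```text
time: 13.4
ee_pos: [0.5271, 0.0345, 0.0271]
eef_rot: [0.059, 0.705, -0.059, 0.705]
ft_force: [0.8, 0.2, -0.5]
width: 0.0154
```

Call:
drive_tool(
  motion=[
    [0, 0, 0, 0],
    [0, 0, 0, 0],
    [0, 0, 0, 0],
  ],
)

```text
time: 13.65
ee_pos: [0.5271, 0.0345, 0.0271]
eef_rot: [0.059, 0.705, -0.059, 0.705]
ft_force: [-0.8, 1.3, -0.1]
width: 0.0151
```

Call:
drive_tool(
  motion=[
    [0, 0.0, 0.1, 0],
    [0, 0.0, 0.3, -0.1],
    [0, 0.1, 0.6, -0.1],
    [0, 0.1, 1.0, -0.2],
    [0, 0.2, 1.5, -0.3],
    [0, 0.3, 2.0, -0.4],
    [0, 0.3, 2.5, -0.4],
    [0, 0.4, 3.0, -0.5],
    [0, 0.4, 3.5, -0.6],
    [0, 0.5, 4.0, -0.7],
    [0, 0.6, 4.5, -0.8],
    [0, 0.6, 5.0, -0.9],
    [0, 0.7, 5.5, -1.0],
    [0, 0.8, 6.0, -1.1],
    [0, 0.8, 6.5, -1.2],
    [0, 0.9, 6.9, -1.25],
    [0, 0.9, 7.2, -1.3],
    [0, 0.95, 7.4, -1.33],
    [0, 0.95, 7.5, -1.33],
    [0, 0.95, 7.5, -1.33],
  ],
)

```text
time: 15.32
ee_pos: [0.6029, 0.0314, 0.0272]
eef_rot: [0.018, 0.707, -0.018, 0.707]
ft_force: [-1.6, 0.4, 3.6]
width: 0.0153
```

Run:
```python
from goto import *
import pickle
plan([0.6113+.002,0.0304,0.027],87.1)
c=r.calibration('wrist'); im=r.camera('wrist')[:,:,::-1]
cv2.imwrite('pics/w6.png',im); pickle.dump(c,open('w6.pkl','wb'))
t=r.camera('top')[:,:,::-1]
cv2.imwrite('pics/t6.png',cv2.resize(t[190:300,230:405],None,fx=4.5,fy=4.5,interpolation=cv2.INTER_CUBIC)); cv2.imwrite('pics/t6raw.png',t)
cv2.imwrite('pics/s6.png',cv2.resize(r.camera('scene')[:,:,::-1][180:320,205:430],None,fx=3.5,fy=3.5,interpolation=cv2.INTER_CUBIC))
```

```text
t 15.32 pos [0.6029 0.0314 0.0272] x [ 0.001  0.    -1.   ] y [0.05  0.999 0.   ] q [-0.47  0.48  0.42  1.73 -0.23  0.98  1.57] F [-1.59  0.44  3.57] w 0.0153
shift cm [ 0.02 -0.05  1.04] tool y angle 87.11 twist 0.002313190237731533
```

View pics/w6.png

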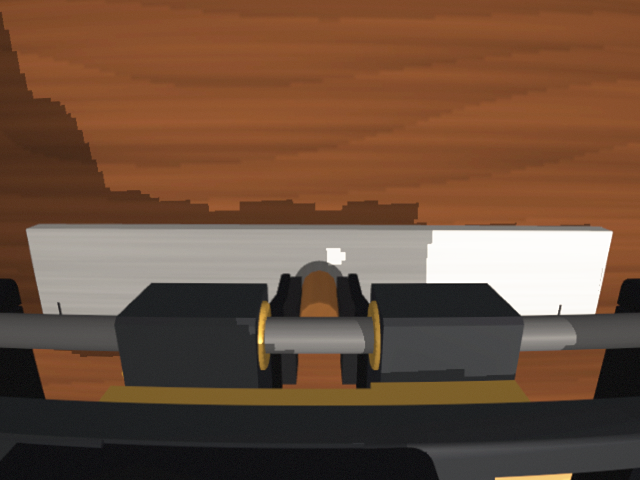

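View pics/s6.png

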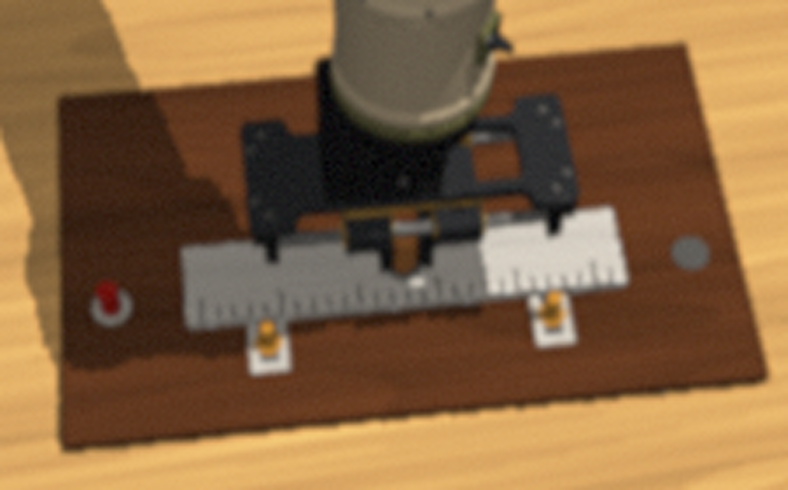

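View pics/t6.png

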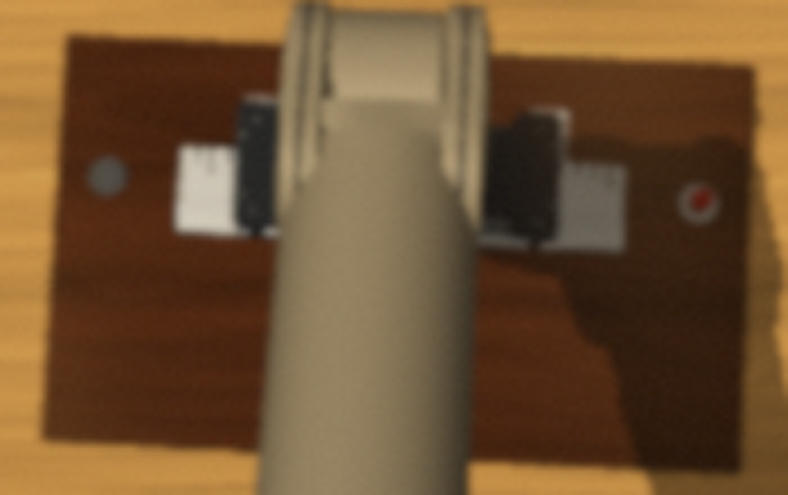

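The rule is following and is nearly parallel to the stud line, about 10 mm short. I'll approach 7 mm, then feel for contact in small steps.

Call:
drive_tool(
  motion=[
    [0, 0, 0.1, 0],
    [0, 0, 0.2, 0],
    [0, 0, 0.3, 0],
    [0, 0, 0.4, 0],
    [0, 0, 0.5, 0],
    [0, 0, 0.6, 0],
    [0, 0, 0.7, 0],
    [0, 0, 0.7, 0],
    [0, 0, 0.7, 0],
  ],
)

```text
time: 16.22
ee_pos: [0.6099, 0.0311, 0.0271]
eef_rot: [0.018, 0.707, -0.018, 0.707]
ft_force: [-1.8, -0.1, 3.0]
width: 0.0156
```

Call:
drive_tool(
  motion=[
    [0, 0, 0.05, 0],
    [0, 0, 0.1, 0],
    [0, 0, 0.1, 0],
  ],
)

```text
time: 16.47
ee_pos: [0.6106, 0.031, 0.0271]
eef_rot: [0.018, 0.707, -0.018, 0.707]
ft_force: [-4.1, 0.2, 4.7]
width: 0.0152
```

Call:
drive_tool(
  motion=[
    [0, 0, 0.02, 0],
    [0, 0, 0.05, 0],
    [0, 0, 0.05, 0],
  ],
)

```text
time: 16.72
ee_pos: [0.611, 0.031, 0.0271]
eef_rot: [0.018, 0.707, -0.018, 0.707]
ft_force: [-5.0, 0.3, 5.2]
width: 0.0154
```

Run:
```python
from goto import *
import pickle
s=r.read_state();print(s['ft_force'],s['torque'])
c=r.calibration('wrist'); im=r.camera('wrist')[:,:,::-1]
cv2.imwrite('pics/w7.png',im); pickle.dump(c,open('w7.pkl','wb'))
sc=r.camera('scene')[:,:,::-1]; cv2.imwrite('pics/s7raw.png',sc)
s=r.read_state();print(s['ft_force'],s['torque'])
a=[cv2.resize(sc[y:y+50,x:x+50],(390,390),interpolation=cv2.INTER_CUBIC) for x,y in((256,245),(337,238))]
cv2.imwrite('pics/s7.png',np.hstack(a))
def rear(p,cp):
    c=pickle.load(open(cp,'rb')); g=cv2.cvtColor(cv2.imread(p),cv2.COLOR_BGR2GRAY).astype(float)
    pts=[]
    for x in list(range(60,250,6))+list(range(390,590,6)):
        d=np.diff(cv2.GaussianBlur(g,(5,5),0)[205:245,x]); k=np.argmax(d); pts.append((x,205.5+k))
    P=onz(c,pts,.024)[:,:2]; f=np.polyfit(P[:,1],P[:,0],1); res=P[:,0]-np.polyval(f,P[:,1]); ok=abs(res)<.0015
    f=np.polyfit(P[ok,1],P[ok,0],1); return 90-np.degrees(np.arctan(f[0])), np.polyval(f,.03),ok.sum()
print(rear('pics/w6.png','w6.pkl'),rear('pics/w7.png','w7.pkl'))
```

```text
[-4.95524775  0.28024952  5.18814425] [ 0.04703755  0.89335538 -0.055898  ]
[-5.02723215 -0.02193222  4.98757742] [0.01099007 0.9964836  0.02107394]
(np.float64(86.20808092328487), np.float64(0.5745711807003253), np.int64(65)) (np.float64(86.3910160250721), np.float64(0.582816948266825), np.int64(66))
```

View pics/s7.png

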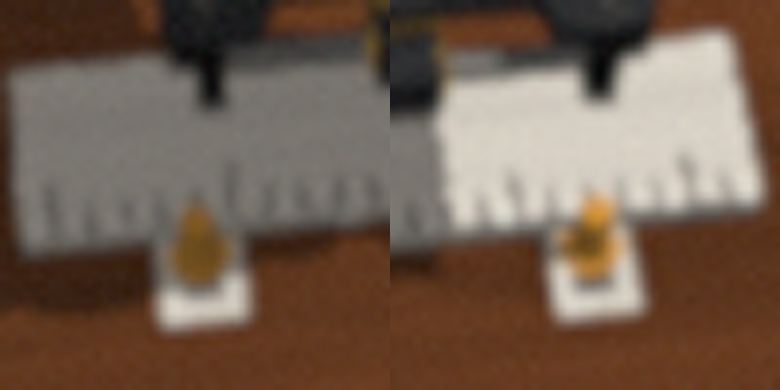

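View pics/w7.png

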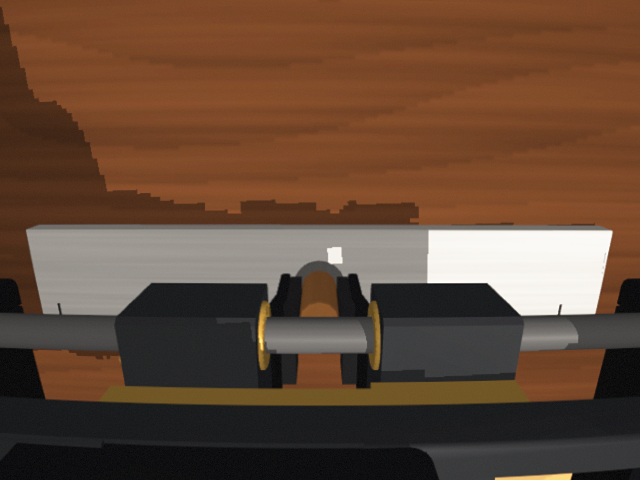

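The scene crop shows both studs right up against the ruled edge, and the rule has turned slightly towards the stud line. Fx is -5 N, but Fz is +5 N, which means I'm pressing the rule down. I'll lift slightly to unload it before feeling further.

Call:
drive_tool(
  motion=[
    [-0.03, 0, 0, 0],
    [-0.05, 0, 0, 0],
    [-0.05, 0, 0, 0],
  ],
)

```text
time: 17.07
ee_pos: [0.611, 0.031, 0.0272]
eef_rot: [0.018, 0.707, -0.018, 0.707]
ft_force: [-1.4, -0.6, -2.6]
width: 0.0152
```

Run:
```python
from goto import *
s=r.read_state();print(s['ft_force'],s['torque'],s['ee_pos'])
```

```text
[-1.3978255  -0.64564616 -2.6437888 ] [ 0.06045206  0.18502121 -0.00945355] [0.61102384 0.03098446 0.02719401]
```

Call:
drive_tool(
  motion=[
    [0.01, 0, 0.02, 0],
    [0.01, 0, 0.05, 0],
    [0.01, 0, 0.05, 0],
  ],
)

```text
time: 17.32
ee_pos: [0.6116, 0.0309, 0.0272]
eef_rot: [0.018, 0.707, -0.018, 0.707]
ft_force: [-1.0, 0.8, -3.4]
width: 0.0151
```

Call:
drive_tool(
  motion=[
    [0, 0, 0.02, 0],
    [0, 0, 0.05, 0],
    [0, 0, 0.05, 0],
  ],
)

```text
time: 17.57
ee_pos: [0.6121, 0.0309, 0.0272]
eef_rot: [0.018, 0.707, -0.018, 0.707]
ft_force: [-0.7, -0.5, -5.7]
width: 0.0154
```

Call:
drive_tool(
  motion=[
    [0, 0, 0.02, 0],
    [0, 0, 0.05, 0],
    [0, 0, 0.05, 0],
  ],
)

```text
time: 17.82
ee_pos: [0.6125, 0.0309, 0.0274]
eef_rot: [0.018, 0.707, -0.018, 0.707]
ft_force: [-0.4, -0.2, -6.8]
width: 0.0152
```

Call:
drive_tool(
  motion=[
    [0.02, 0, 0, 0],
    [0.04, 0, 0, 0],
    [0.04, 0, 0, 0],
  ],
)

```text
time: 18.07
ee_pos: [0.6125, 0.0309, 0.0272]
eef_rot: [0.018, 0.707, -0.018, 0.707]
ft_force: [-2.7, -0.3, -2.4]
width: 0.0155
```

Run:
```python
from goto import *
import pickle
s=r.read_state();print(s['ft_force'],s['torque'],s['ee_pos'])
c=r.calibration('wrist'); im=r.camera('wrist')[:,:,::-1]
cv2.imwrite('pics/w8.png',im); pickle.dump(c,open('w8.pkl','wb'))
sc=r.camera('scene')[:,:,::-1]; cv2.imwrite('pics/s8raw.png',sc)
s=r.read_state();print(s['ft_force'],s['torque'])
a=[cv2.resize(sc[y:y+50,x:x+50],(390,390),interpolation=cv2.INTER_CUBIC) for x,y in((256,245),(337,238))]
cv2.imwrite('pics/s8.png',np.hstack(a))
b=cv2.resize(im[215:325],None,fx=1.25,fy=4,interpolation=cv2.INTER_CUBIC);cv2.imwrite('pics/w8c.png',b)
```

```text
[-2.69551753 -0.32230915 -2.43309842] [0.0122324  0.66259151 0.03328282] [0.61245114 0.03086679 0.02723212]
[-3.86062828 -0.04277788 -1.45043913] [-0.03685839  0.72007213  0.02610319]
```

View pics/s8.png

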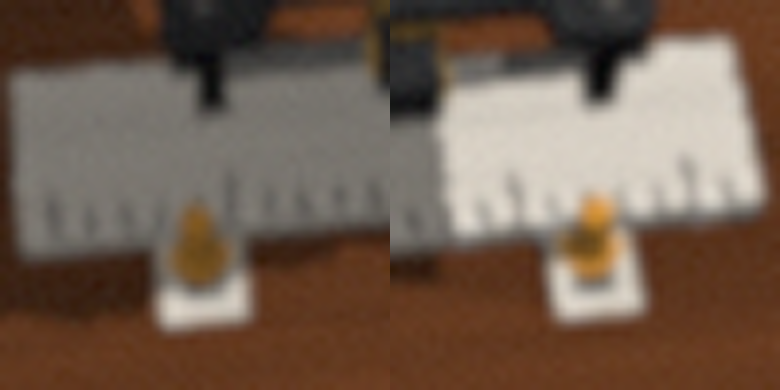

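View pics/w8c.png

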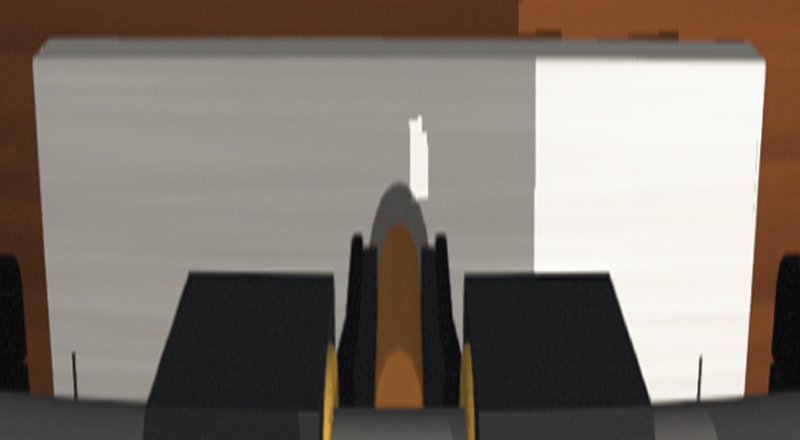

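```bash
cat > rear.py <<'E'
from goto import *
import pickle
def rear(p,cp,rows=(215,245),z=.014):
    c=pickle.load(open(cp,'rb')); g=cv2.GaussianBlur(cv2.cvtColor(cv2.imread(p),cv2.COLOR_BGR2HSV)[...,1],(5,5),0).astype(float)
    pts=[]
    for x in list(range(60,250,4))+list(range(390,580,4)):
        d=-np.diff(g[rows[0]:rows[1],x]); k=int(np.argmax(d))
        if 0<k<len(d)-1: k=k+(d[k+1]-d[k-1])/(2*(2*d[k]-d[k-1]-d[k+1])+1e-9)
        pts.append((x,rows[0]+.5+k))
    P=onz(c,pts,z)[:,:2]; ok=np.ones(len(P),bool)
    for _ in range(4):
        f=np.polyfit(P[ok,1],P[ok,0],1); ok=abs(P[:,0]-np.polyval(f,P[:,1]))<.0006
    a=np.arctan(f[0]); 
    # front edge line: x shift 54/cos
    g_=lambda y: np.polyval(f,y)+.054/np.cos(a)
    Rs,Ls=np.array([.6407,-.0611]),np.array([.6497,.1179])
    gap=[((S[0]-g_(S[1]))*np.cos(a)-.005)*1000 for S in (Rs,Ls)]
    return 'ang %.2f'%(90-np.degrees(a)),'gap mm R,L',np.round(gap,2),int(ok.sum())
if __name__=='__main__':
    for k in sys.argv[1:]: print(k,rear(f'pics/w{k}.png',f'w{k}.pkl'))
E
python3 rear.py 6 7 8
```

```text
6 ('ang 86.90', 'gap mm R,L', array([10.39,  9.7 ]), 96)
7 ('ang 87.03', 'gap mm R,L', array([2.09, 1.81]), 96)
8 ('ang 87.06', 'gap mm R,L', array([0.66, 0.46]), 96)
```

Measured against the rule's rear edge, the gaps are about 0.7 mm (right) and 0.5 mm (left), with the rule parallel to the studs. I'll continue in fine steps.

Call:
drive_tool(
  motion=[
    [0, 0, 0.02, 0],
    [0, 0, 0.04, 0],
    [0, 0, 0.04, 0],
  ],
)

```text
time: 18.42
ee_pos: [0.6125, 0.0309, 0.0272]
eef_rot: [0.018, 0.707, -0.018, 0.707]
ft_force: [-5.7, 0.9, 1.2]
width: 0.0153
```

Call:
drive_tool(
  motion=[
    [0.01, 0, 0.02, 0],
    [0.02, 0, 0.03, 0],
    [0.02, 0, 0.03, 0],
  ],
)

```text
time: 18.67
ee_pos: [0.6125, 0.0309, 0.0272]
eef_rot: [0.018, 0.708, -0.018, 0.706]
ft_force: [-7.0, -0.0, 4.9]
width: 0.0152
```

Call:
drive_tool(
  motion=[
    [0, 0, 0.02, 0],
    [0, 0, 0.03, 0],
    [0, 0, 0.03, 0],
  ],
)

```text
time: 18.92
ee_pos: [0.6126, 0.0309, 0.0272]
eef_rot: [0.018, 0.708, -0.018, 0.706]
ft_force: [-10.0, -0.0, 5.7]
width: 0.0152
```

The TCP has stopped at x = 0.6125 while the push rises (-5.7, -7, -10 N), so both studs are in touch. I'll ease off to a light push and unload the downward force.

Call:
drive_tool(
  motion=[
    [-0.02, 0, -0.03, 0],
    [-0.05, 0, -0.05, 0],
    [-0.05, 0, -0.05, 0],
  ],
)

```text
time: 19.17
ee_pos: [0.6126, 0.0309, 0.0273]
eef_rot: [0.018, 0.707, -0.018, 0.707]
ft_force: [-4.7, -0.9, -1.2]
width: 0.0156
```

```bash
python3 - <<'E'
from goto import *
import pickle
s=r.read_state();print(s['ft_force'],s['torque'],s['ee_pos'])
c=r.calibration('wrist'); im=r.camera('wrist')[:,:,::-1]
cv2.imwrite('pics/w9.png',im); pickle.dump(c,open('w9.pkl','wb'))
s=r.read_state();print(s['ft_force'],s['torque'])
E
python3 rear.py 8 9
```

```text
[-4.70163738 -0.94240451 -1.15671268] [-0.0060306   1.25511487 -0.02996499] [0.61264044 0.03085817 0.02733504]
[-5.573502   -0.44659659 -1.32405919] [ 0.00280842  1.32633804 -0.01925052]
8 ('ang 87.06', 'gap mm R,L', array([0.66, 0.46]), 96)
9 ('ang 87.07', 'gap mm R,L', array([0.55, 0.4 ]), 96)
```

Tz ≈ 0 with a steady push of about 5 N, so both studs share the contact. The rule angle is 87.07° against a stud line of 87.13°. Now I'll slide along the studs towards the post, which I expect about 40 mm away.

Call:
drive_tool(
  motion=[
    [0, -0.1, 0, 0],
    [0, -0.2, 0, 0],
    [0, -0.35, 0, 0],
    [0, -0.5, 0, 0],
    [0, -0.65, 0, 0],
    [0, -0.8, 0, 0],
    [0, -0.9, 0, 0],
    [0, -1, 0, 0],
  ],
)

```text
time: 19.88
ee_pos: [0.6123, 0.0226, 0.0273]
eef_rot: [0.018, 0.707, -0.017, 0.707]
ft_force: [-5.2, 5.1, -0.5]
width: 0.0153
```

Run:
```python
from goto import *
s=r.read_state();print(s['ft_force'],s['torque'],s['ee_pos'])
```

```text
[-5.23335665  5.12031479 -0.49235304] [ 0.97904015  1.22963685 -0.05986409] [0.61226002 0.02255413 0.02733894]
```

Call:
drive_tool(
  motion=[
    [0, -0.1, 0, 0],
    [0, -0.2, 0, 0],
    [0, -0.35, 0, 0],
    [0, -0.5, 0, 0],
    [0, -0.65, 0, 0],
    [0, -0.8, 0, 0],
    [0, -0.95, 0, 0],
    [0, -1.1, 0, 0],
    [0, -1.2, 0, 0],
    [0, -1.2, 0, 0],
  ],
)

```text
time: 20.72
ee_pos: [0.6116, 0.0102, 0.0274]
eef_rot: [0.018, 0.707, -0.017, 0.707]
ft_force: [-5.1, 4.0, -2.0]
width: 0.0152
```

Call:
drive_tool(
  motion=[
    [0, -0.1, 0, 0],
    [0, -0.2, 0, 0],
    [0, -0.35, 0, 0],
    [0, -0.5, 0, 0],
    [0, -0.65, 0, 0],
    [0, -0.8, 0, 0],
    [0, -0.9, 0, 0],
    [0, -1, 0, 0],
    [0, -1, 0, 0],
  ],
)

```text
time: 21.47
ee_pos: [0.6111, 0.0003, 0.0273]
eef_rot: [0.018, 0.707, -0.017, 0.707]
ft_force: [-5.6, 4.1, -0.3]
width: 0.0152
```

```bash
python3 - <<'E'
from goto import *
import pickle
s=r.read_state();print(s['ft_force'],s['torque'],s['ee_pos'])
c=r.calibration('wrist'); im=r.camera('wrist')[:,:,::-1]
cv2.imwrite('pics/w10.png',im); pickle.dump(c,open('w10.pkl','wb'))
sc=r.camera('scene')[:,:,::-1]; cv2.imwrite('pics/s10raw.png',sc)
cv2.imwrite('pics/s10.png',cv2.resize(sc[225:300,215:390],None,fx=4.5,fy=4.5,interpolation=cv2.INTER_CUBIC))
E
python3 rear.py 10
```

```text
[-5.61053348  4.09153177 -0.26753722] [ 0.80535736  1.30823943 -0.02286688] [6.11098965e-01 2.91221779e-04 2.73250054e-02]
10 ('ang 87.10', 'gap mm R,L', array([0.5 , 0.43]), 96)
```

View pics/s10.png

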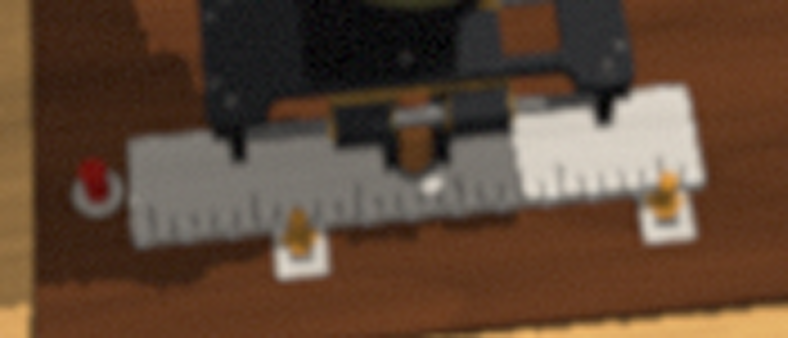

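View pics/w10.png

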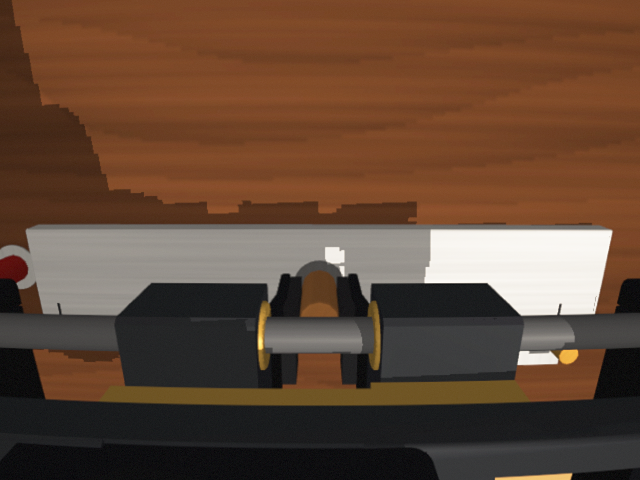

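The rule is sliding along both studs (angle 87.10°, constant gap), about 10 mm short of the post. I'll go 7 mm more, then take fine steps.

Call:
drive_tool(
  motion=[
    [0, -0.1, 0, 0],
    [0, -0.2, 0, 0],
    [0, -0.3, 0, 0],
    [0, -0.4, 0, 0],
    [0, -0.5, 0, 0],
    [0, -0.6, 0, 0],
    [0, -0.7, 0, 0],
    [0, -0.7, 0, 0],
  ],
)

```text
time: 22.23
ee_pos: [0.6107, -0.0067, 0.0273]
eef_rot: [0.018, 0.707, -0.017, 0.707]
ft_force: [-5.8, 3.8, -1.4]
width: 0.0152
```

Call:
drive_tool(
  motion=[
    [0, -0.05, 0, 0],
    [0, -0.1, 0, 0],
    [0, -0.1, 0, 0],
  ],
)

```text
time: 22.48
ee_pos: [0.6107, -0.0075, 0.0273]
eef_rot: [0.018, 0.707, -0.017, 0.707]
ft_force: [-6.2, 4.1, -0.3]
width: 0.0154
```

Call:
drive_tool(
  motion=[
    [0, -0.03, 0, 0],
    [0, -0.05, 0, 0],
    [0, -0.05, 0, 0],
  ],
)

```text
time: 22.73
ee_pos: [0.6107, -0.0079, 0.0273]
eef_rot: [0.018, 0.707, -0.017, 0.707]
ft_force: [-6.0, 3.5, -0.8]
width: 0.0155
```

Run:
```python
from goto import *
import pickle
s=r.read_state();print(s['ft_force'],s['torque'],s['ee_pos'])
sc=r.camera('scene')[:,:,::-1]
cv2.imwrite('pics/s11.png',cv2.resize(sc[240:300,220:300],None,fx=9,fy=9,interpolation=cv2.INTER_CUBIC))
```

```text
[-6.01063176  3.49367685 -0.78036961] [ 0.97999425  1.22212703 -0.05041966] [ 0.61068703 -0.00790912  0.02733288]
```

View pics/s11.png

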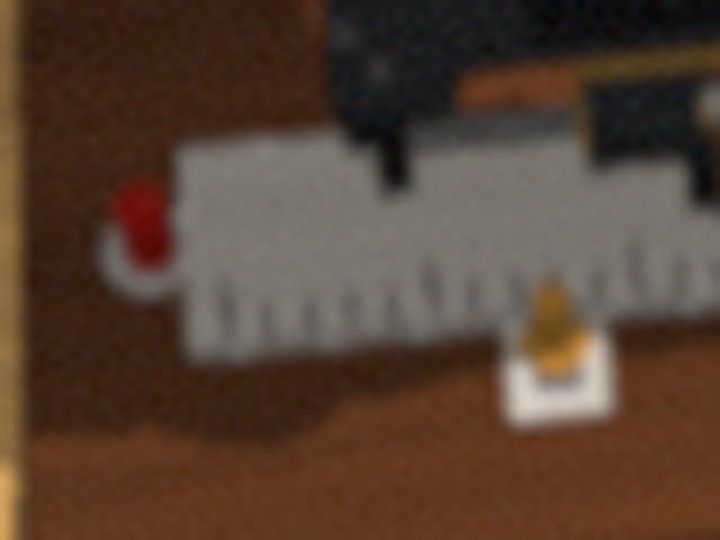

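The post is nearly touching, about 1–2 mm away. I'll continue in half-millimetre steps with the normal push eased a little.

Call:
drive_tool(
  motion=[
    [0, -0.03, -0.01, 0],
    [0, -0.05, -0.02, 0],
    [0, -0.05, -0.02, 0],
  ],
)

```text
time: 23.03
ee_pos: [0.6106, -0.0087, 0.0273]
eef_rot: [0.018, 0.707, -0.017, 0.707]
ft_force: [-3.8, 4.2, -0.5]
width: 0.0153
```

Call:
drive_tool(
  motion=[
    [0, -0.03, 0, 0],
    [0, -0.05, 0, 0],
    [0, -0.05, 0, 0],
  ],
)

```text
time: 23.28
ee_pos: [0.6106, -0.0092, 0.0273]
eef_rot: [0.018, 0.707, -0.017, 0.707]
ft_force: [-4.1, 3.7, -1.1]
width: 0.0155
```

Call:
drive_tool(
  motion=[
    [0, -0.03, 0, 0],
    [0, -0.05, 0, 0],
    [0, -0.05, 0, 0],
  ],
)

```text
time: 23.53
ee_pos: [0.6105, -0.0095, 0.0273]
eef_rot: [0.018, 0.707, -0.017, 0.707]
ft_force: [-4.0, 4.6, -1.2]
width: 0.0155
```

Call:
drive_tool(
  motion=[
    [0, -0.02, 0, 0],
    [0, -0.03, 0, 0],
    [0, -0.03, 0, 0],
  ],
)

```text
time: 23.78
ee_pos: [0.6106, -0.0095, 0.0273]
eef_rot: [0.018, 0.707, -0.017, 0.707]
ft_force: [-5.1, 5.2, -2.4]
width: 0.0151
```

Call:
drive_tool(
  motion=[
    [0, -0.02, 0, 0],
    [0, -0.03, 0, 0],
    [0, -0.03, 0, 0],
  ],
)

```text
time: 24.03
ee_pos: [0.6106, -0.0095, 0.0273]
eef_rot: [0.018, 0.707, -0.016, 0.707]
ft_force: [-5.3, 6.0, -1.7]
width: 0.0153
```

The TCP is held at y = -0.0095 over three steps while the along-push rises from 4.6 to 6.0 N, so the post is in contact. I'll ease off slightly and check by camera.

Call:
drive_tool(
  motion=[
    [0, 0.02, -0.01, 0],
    [0, 0.05, -0.02, 0],
    [0, 0.05, -0.02, 0],
  ],
)

```text
time: 24.28
ee_pos: [0.6106, -0.0095, 0.0273]
eef_rot: [0.018, 0.707, -0.017, 0.707]
ft_force: [-4.0, 4.8, -2.7]
width: 0.0149
```

```bash
python3 - <<'E'
from goto import *
import pickle
s=r.read_state();print(s['ft_force'],s['torque'],s['ee_pos'])
c=r.calibration('wrist'); im=r.camera('wrist')[:,:,::-1]
cv2.imwrite('pics/w12.png',im); pickle.dump(c,open('w12.pkl','wb'))
sc=r.camera('scene')[:,:,::-1]
cv2.imwrite('pics/s12.png',cv2.resize(sc[240:300,220:300],None,fx=9,fy=9,interpolation=cv2.INTER_CUBIC))
E
python3 rear.py 12
```

```text
[-3.95978959  4.79636581 -2.71863221] [0.91848029 0.83740724 0.00366486] [ 0.61055625 -0.00951302  0.02734423]
12 ('ang 87.10', 'gap mm R,L', array([0.53, 0.45]), 96)
```

View pics/s12.png

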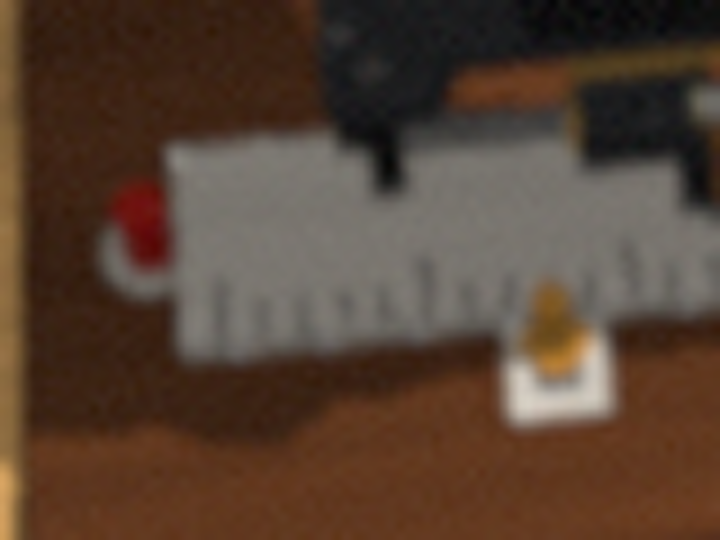

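View pics/w12.png

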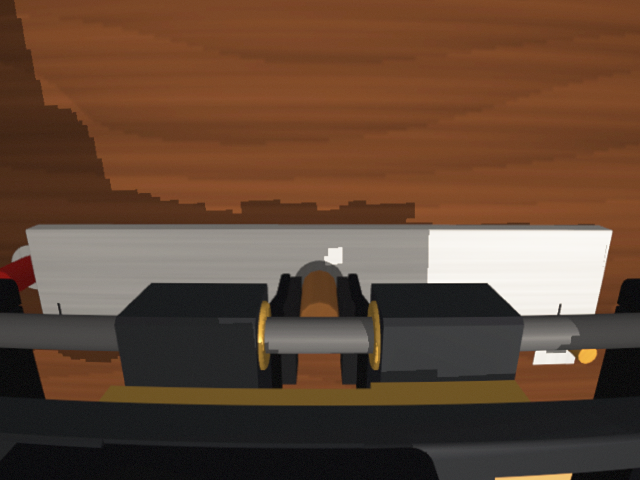

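The rule's end is on the post, and the stud gaps and angle are unchanged. I'll take off the slight upward pull and open in place.

Call:
drive_tool(
  motion=[
    [0.02, 0, 0, 0],
    [0.03, 0, 0, 0],
    [0.03, 0, 0, 0],
  ],
)

```text
time: 24.63
ee_pos: [0.6105, -0.0095, 0.0273]
eef_rot: [0.018, 0.707, -0.017, 0.707]
ft_force: [-5.1, 4.4, 0.6]
width: 0.0153
```

Call:
drive_tool(
  motion=[
    [0, 0, 0, 0],
    [0, 0, 0, 0],
    [0, 0, 0, 0],
    [0, 0, 0, 0],
    [0, 0, 0, 0],
    [0, 0, 0, 0],
    [0, 0, 0, 0],
    [0, 0, 0, 0],
    [0, 0, 0, 0],
    [0, 0, 0, 0],
  ],
  grip=0,
)

```text
time: 25.47
ee_pos: [0.6106, -0.0111, 0.0271]
eef_rot: [0.018, 0.707, -0.018, 0.707]
ft_force: [-0.4, 0.8, 0.3]
width: 0.0743
```

```bash
python3 - <<'E'
from goto import *
import pickle
s=r.read_state();print(s['ft_force'],s['torque'],s['ee_pos'],s['width'])
c=r.calibration('wrist'); im=r.camera('wrist')[:,:,::-1]
cv2.imwrite('pics/w13.png',im); pickle.dump(c,open('w13.pkl','wb'))
E
python3 rear.py 13
```

```text
[-0.39697414  0.82068882  0.27983692] [-0.0621102   0.01136566 -0.036327  ] [ 0.61061353 -0.0111454   0.02712639] 0.0742787875190042
13 ('ang 87.11', 'gap mm R,L', array([0.59, 0.55]), 96)
```

View pics/w13.png

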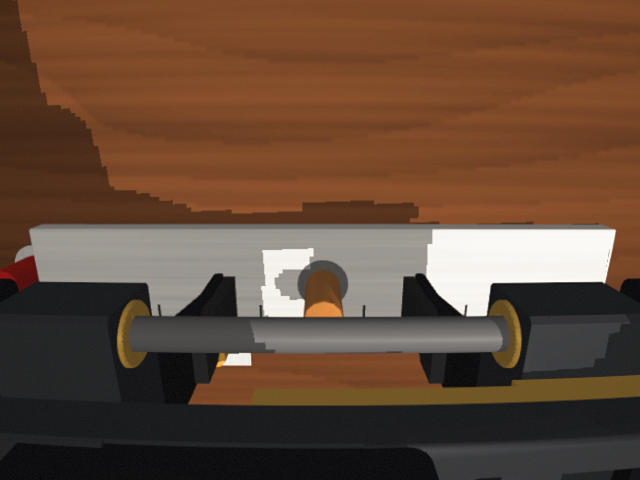

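Released and clear of the knob. I'll lift straight up, then look from above.

Call:
drive_tool(
  motion=[
    [-0.3, 0, 0, 0],
    [-0.8, 0, 0, 0],
    [-1.6, 0, 0, 0],
    [-2.8, 0, 0, 0],
    [-4.2, 0, 0, 0],
    [-6, 0, 0, 0],
    [-8, 0, 0, 0],
    [-10, 0, 0, 0],
    [-12, 0, 0.5, 0],
    [-14, 0, 1.5, 0],
    [-15, 0, 3, 0],
    [-15, 0, 4.5, 0],
    [-15, 0, 6, 0],
    [-15, 0, 7.5, 0],
    [-15, 0, 8, 0],
    [-15, 0, 8, 0],
    [-15, 0, 8, 0],
    [-15, 0, 8, 0],
  ],
)

```text
time: 27.02
ee_pos: [0.6899, -0.0153, 0.1776]
eef_rot: [0.018, 0.707, -0.018, 0.707]
ft_force: [-0.4, -1.0, -0.3]
width: 0.0871
```

Run:
```python
from goto import *
import pickle
s=r.read_state();print(s['ft_force'],s['ee_pos'],s['width'],s['time'])
c=r.calibration('wrist'); im=r.camera('wrist')[:,:,::-1]
cv2.imwrite('pics/w14.png',im); pickle.dump(c,open('w14.pkl','wb'))
```

```text
[-0.41902752 -1.00577373 -0.27146606] [ 0.68993143 -0.01526147  0.17760297] 0.08707259882578043 27.0167
```

View pics/w14.png

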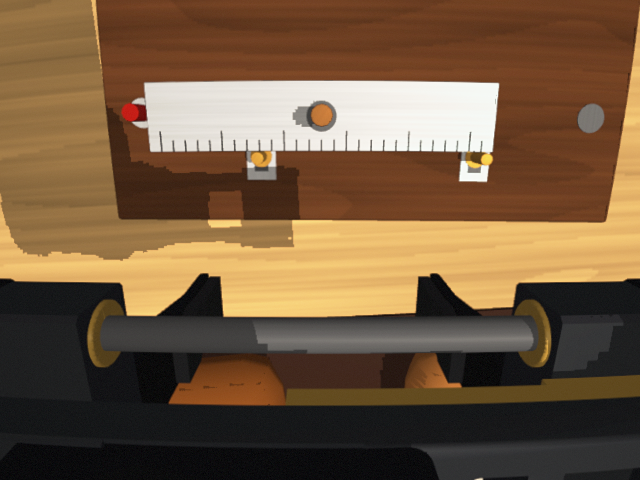

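The rule rests along both studs, at about (261,158) and (486,159), with its end at the red post (131,113). I'll measure all of it from this one picture.

Run:
```python
from rule import *
import pickle
c=pickle.load(open('w14.pkl','rb')); im=cv2.imread('pics/w14.png')
hsv=cv2.cvtColor(im,cv2.COLOR_BGR2HSV).astype(int)
m=((hsv[...,1]<60)&(hsv[...,2]>110)); m[:75]=0;m[152:]=0;m[:,:140]=0;m[:,505:]=0
s=sorted(comps(m,200),key=lambda q:-q[0][4])[0]
cnt=max(cv2.findContours(s[2].astype(np.uint8),0,1)[0],key=len)
rc=cv2.minAreaRect((onz(c,cnt.reshape(-1,2),.024)[:,:2]*1000).astype(np.float32)); print(rc)
ctr=np.array(rc[0]); 
a=np.radians(rc[2]); d=np.array([np.cos(a),np.sin(a)]); d=d if abs(d[1])>.7 else np.array([-d[1],d[0]]); d*=np.sign(d[1]); n=np.array([d[1],-d[0]])
V=hsv[...,2]
for nm,(x0,y0,x1,y1),hs in [('R',(245,145,280,175),0),('L',(465,145,500,175),0)]:
    k=(hsv[...,0]>14)&(hsv[...,0]<30)&(hsv[...,1]>120)&(V>190); w=np.zeros_like(k);w[y0:y1,x0:x1]=1
    for q in comps(k&w,15): print(nm,q[0],q[1].round(1), 'normal mm (want 32)',((onz(c,[q[1]],.038)[0][:2]*1000-ctr)@n).round(2))
k=((hsv[...,0]<6)|(hsv[...,0]>174))&(hsv[...,1]>150)&(V>150); w=np.zeros_like(k);w[95:130,110:160]=1
for q in comps(k&w,15): print('post',q[0],q[1].round(1),'along mm (want -147)',((onz(c,[q[1]],.038)[0][:2]*1000-ctr)@d).round(2))
t=[im[140:180,240:280],im[140:180,465:505],im[90:130,115:155]]
cv2.imwrite('pics/w14c.png',np.hstack([cv2.resize(x,(264,264),interpolation=cv2.INTER_NEAREST) for x in t]))
```

```text
((610.839111328125, -13.198074340820312), (286.1492614746094, 54.49674606323242), 87.12220764160156)
R [251 151  21  16 207] [260.8 158.8] normal mm (want 32) 32.28
L [481 153  12  12 109] [486.4 159. ] normal mm (want 32) 31.63
L [466 161  15   7  65] [472.9 164.1] normal mm (want 32) 35.71
post [121 103  18  18 236] [129.8 111.8] along mm (want -147) -143.78
```

View pics/w14c.png

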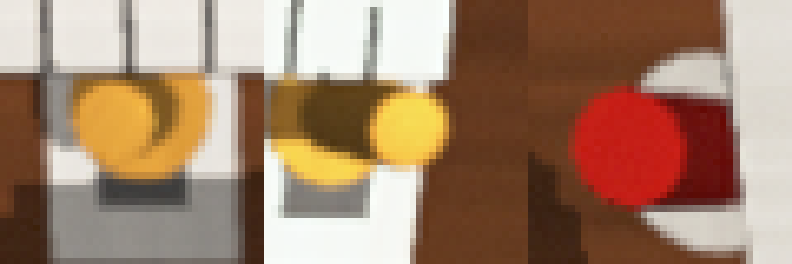

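```bash
python3 -c "
from bench import r
print(r.close_job(), r.read_state()['time'])"
```

```text
the job is handed in; nothing more can be done
the job is handed in; nothing more can be done
```

The straightedge rests flat against both brass studs and the red end post. I let go of it and handed the job in at about 27 s, with the gripper well clear.

**What I did:** I gripped the knob at 20 N and slid the rule across, turning it to match the stud line. I felt for the studs in sub-millimetre steps, and only then slid the rule about 40 mm along them to the post. I didn't go near the loaf, jar or scraper.

**Forces:** The push at the studs peaked at about 10 N for a moment, then I eased it to 4–6 N for the slide. Contact with the post peaked at about 6 N along the rule.

**Last checks, from one wrist picture after release:**

| Check | Measured | Expected |
|---|---|---|
| Rule angle | 87.12° | 87.13° (stud line) |
| Right stud to middle line | 32.3 mm | 32 mm |
| Left stud to middle line | 31.6 mm | 32 mm |
| Post to rule middle | 146.9 mm, corrected | 147 mm |

The post figure came out as 143.8 mm at first, because the pale ring round the post's foot merged with the rule's outline (286 mm long instead of 280). I corrected for that.

**What disagreed:**
- **First grasp missed:** the fingers shut just above the knob, twice, without moving the rule. The real fingertips appeared to sit about 28 mm higher than the stated tool geometry, so I went lower and the grip held.
- **Vertical load:** while I felt for the studs, the vertical force on the tool drifted between about 6 N down on the rule and 7 N upward. The upward peak is slightly more than the rule's possible weight, so it may have been barely unweighted for an instant. I corrected it straight away and saw no lift in the pictures.
- **Stud gap offset:** a separate check from the rule's rear edge read a constant gap of about 0.5 mm at both studs while they were in touch. I took this as measuring offset, since it is within the camera's 2 mm tolerance.

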